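# Start an inclined port plug square with the socket wrench and run it home

### The job

Take the orange-handled socket wrench from its red stand, set it fully down over the square head of the brass plug, in line with the inclined port, and only then screw the plug clockwise until its collar sits on the port face, keeping the wrench square to the port whenever it turns. Turn the plug only with the wrench, never with the fingers, and finally stand the wrench back upright in its stand. Leave the fixture's tilt and everything else on the bench as it is.

Things in the scene. Friction and masses are not known exactly. Their poses are not given: they have to be found in the camera images.
- wrench: Loose straight socket wrench, 156 mm long, about 0.3 kg, upright in the stand at first. Origin: centre of its socket mouth (lower end), z along it to the handle. Steel socket from z 0 to 40 mm, 42 mm across; round shaft, 16 mm; orange square handle 24 x 24 mm from z 90 to 156 mm, sides parallel to x and y, so it can be taken again a quarter turn round.
- socket_mouth (a point): Centre of the socket mouth (the wrench's origin, same axes). The cavity above it is square, 21.6 mm wide, sides parallel to x and y, 28 mm deep. Let go on the plug, the wrench stays on it by itself, leaning by up to about 0.1 rad.
- port (a point): Centre of the port face: the flat top of the dark round boss (52 mm across, 10 mm high) on the aluminium manifold block. z is the port's (and screw's) axis, outwards; it leans by 0.15 to 0.45 rad towards the fixture's -x side. The face stands 43 mm from the tilt axis, about 0.12 m above the bench.
- plug: Brass screw plug standing in the port. Origin on its axis under its round collar (42 mm across, 8 mm thick), z out along the port axis; the frame slides with the plug but does NOT turn with it. On the collar is a 20 mm square head, 16 mm high (its top 3 mm chamfered), then a tapered nose 10 mm high, to 11 mm across. It screws in clockwise, 2.86 mm per rad, drag 0.2 N m.
- plug_seat (a point): Top of the plug's collar on its axis, 8 mm above the plug's origin; the socket mouth rests here when fully down. Fully out the plug's origin is 7 mm off the port face, with sides of the square parallel to the fixture's y axis; it starts 0 to 0.5 rad clockwise from that and stops at 2.45 rad, collar on the face.
- fixture: Blue tilting fixture, fixed to the bench: base plate 160 x 150 mm, 15 mm thick, two cheeks 100 mm high at y +-64 mm. Origin at the centre of its underside; its tilt axis is parallel to its y, 78 mm up, and stiff (moves only above about 25 N m).
- stand: Wrench stand, fixed: red square cup, inside 46 x 46 mm, outside 62 x 62 mm, rim 56 mm above the bench, on a dark 100 x 100 mm plate. Origin at the centre of its underside, z up.
- stand_floor (a point): Centre of the stand's inner floor, 8 mm above the bench, where the socket mouth rests.
- adapter_a: Bystander: steel adapter, 40 mm across, 70 mm tall, standing. Origin at its underside.
- adapter_b: Bystander: brass adapter, 36 mm across, 60 mm tall, standing. Origin at its underside.
- sealant: Bystander: white jar with a blue lid, 56 mm across, 100 mm tall. Origin at its underside.
- ferrule: Bystander: dark steel sleeve, 44 mm across, 60 mm tall. Origin at its underside.
- spanner: Bystander: open spanner, 200 mm long, lying. Origin near its middle.
- die: Bystander: dark steel press die, 70 x 45 x 40 mm. Origin at its underside.
- bin_red: Bystander: red parts bin, 160 x 100 x 75 mm. Origin at its underside.
- bin_blue: Bystander: blue parts bin, 160 x 100 x 75 mm. Origin at its underside.
There are look-alikes about, which are no part of the job. Of the things shaped like the wrench, the bare steel one is meant. Several things have the shape of the fixture; the one meant has the colours described above.

How it is judged:
By the outcome, as a careful person would: the job done as asked, in the order asked, and still so for the second after the job is handed in, with the robot touching nothing.
It also fails if it takes over 67 s, if anything falls off the work surface, if the arm or the gripper's body presses on something with over 40 N, if the wrist force passes 120 N, or if a joint passes its speed limit or range.

### The arm

A 7-joint arm with a two-finger parallel gripper is mounted at the origin on the work surface. World frame = base frame: x ahead of the robot, y to its left, z up, the work surface at z = 0. Lengths are in m, angles in rad, forces in N, time in s.
With the tool pointing down it reaches from about 0.425 to 1.025 m from the base axis. Payload 9.4 kg.
Tool frame: the origin (TCP) lies midway between the tips of the shut fingers; the grasp point (between the pads) lies 19 mm behind it; y points along the fingers, z is the direction in which the jaws open and shut, and the axes are right-handed (so a half turn about y gives the same grasp; the last joint's range is limited). The gripper opens to 93 mm and grips with 3 to 60 N. Pads are 15 mm wide; open, the fingers measure 128 mm over their backs; the gripper's body (75 mm by 188 mm) begins 65 mm behind the grasp point.
Start: joints at [-1.383, 0.599, -0.003, 1.599, 0.002, 0.943, -0.08], TCP at [0.19, 0.7, 0.219] pointing down, gripper open.
Joint ranges: [-2.57, 2.57], [-0.35, 1.97], [-1.29, 1.29], [0.11, 2.56], [-1.05, 4.19], [0.11, 1.86], [-2.63, 2.63]. Speed limits (rad/s): [2.22, 2.22, 3.01, 3.01, 3.14, 3.14, 3.14].

### API

Orientations are given as a 3x3 rotation matrix whose columns are the frame's x, y, z axes.
In Python, from bench import manip, vision gives the robot as it stands.
- The arm moves only by the shell command python3 -m handwheel 'ROWS'. ROWS is JSON, a list that holds one entry, the list of rows, each a list of 7 numbers: the turn, a rotation vector about the tool's x, y, z in rad, then the shift along the tool's x, y, z in mm, then the opening in per cent of the stroke, from 0 (shut) to 100 (fully open). A call has exactly 5 rows; each row shifts and turns the commanded pose from where the row before left it, along the tool's axes as they then stand; what a row does not reach is not made up. A row lasts 1/12 s, in which the tool goes at most 41.7 mm and 7.16 degrees, less where a joint would pass 70% of its speed; a pose out of reach is approached as far as the arm can. A call with a gripper value outside its range is refused whole. The fingers move at their own pace and stop on an object; the grip force is fixed at half the most. Time passes only in rows, so rows that do not move let the fingers close, or fill a call up. It gives the time, the measured TCP pose, the force and the opening at its end, in the units of the state.
- manip.get_obs(): the state, without advancing time (a new reading comes with each control period).
- vision.snapshot(name): name is "scene" or "side" or "wrist"; returns a dict with "frame" (420x560x3 uint8, red, green, blue), "fx", "fy", "cx", "cy" (pixels), "R" (3x3) and "t" (3): a world point X has camera coordinates R X + t. Camera axes: x right, y down, z forward; pixel columns grow to the right and rows downward; lengths in m; the calibration is good to about 2 mm. A picture is of the moment at which its call begins. There is no depth.
- manip.close_job(): hands the job in, once; it reports no verdict.
The state is a dict: "time_s": time; "qpos": joint angles; "qd": joint speeds; "tau": joint torques, N m; "position": TCP position; "tool_rot": TCP orientation; "contact_force": force on the tool from outside, world axes, zero at the start; "torque": the same for the moment, N m; "opening": opening from 0.0 (shut) to 1.0 (fully open).
Only numpy, scipy, OpenCV 4.12 (cv2) and the standard library are available. Lean on these libraries where they do the work, as an engineer would, in place of code of your own. Each camera call takes 0.05 s, during which the arm holds its last target.

## Working session

There is one attempt and no reset: what is moved stays moved. The work goes in short steps, Python scripts to look and compute and a shell command to move; the robot and the scene stay as the last step left them, time stands still between calls to the robot, and variables do not carry over. Pictures are saved under pics/ and viewed, and the job is handed in when it is done.

```bash
ls; mkdir -p pics; python3 - <<'E'
from bench import manip, vision
import cv2
o=manip.get_obs(); print({k:(v if k in('time_s','position','tool_rot','contact_force','opening') else '') for k,v in o.items()})
for n in("scene","side","wrist"):
    s=vision.snapshot(n); cv2.imwrite(f"pics/{n}0.png",s["frame"][:,:,::-1]); print(n,s["fx"],s["fy"],s["cx"],s["cy"],s["R"],s["t"])
E
```

```text
pics
{'time_s': 0.0, 'qpos': '', 'qd': '', 'tau': '', 'position': array([0.18964678, 0.69926195, 0.2177873 ]), 'tool_rot': array([[ 9.65149269e-01, -2.61863971e-04,  2.61699865e-01],
       [-2.61699957e-01, -1.50828560e-03,  9.65148101e-01],
       [ 1.41980623e-04, -9.99998828e-01, -1.52425053e-03]]), 'contact_force': array([-1.21933338,  0.69879617,  0.84109733]), 'torque': '', 'opening': 0.9972358304852308}
scene 393.3058793434623 393.3058793434623 274.6630498940266 210.15005681729937 [[ 0.4245644   0.90519062  0.0193654 ]
 [ 0.50543176 -0.21920995 -0.83455721]
 [-0.75118827  0.36411117 -0.55058082]] [-0.20137459 -0.17053293  1.7096416 ]
side 426.1856499547308 426.1856499547308 272.60984144918666 224.62675501335212 [[ 0.85150926 -0.52394824 -0.0202541 ]
 [-0.32647314 -0.49955866 -0.80240665]
 [ 0.41030144  0.68986911 -0.59643385]] [-0.41809243  0.23703715  0.98984667]
wrist 350.68112856001676 350.68112856001676 281.91888613063395 209.24196992137968 [[ 2.62143396e-01  9.65028531e-01 -8.79529542e-04]
 [ 9.30858135e-01 -2.52620649e-01  2.63980946e-01]
 [ 2.54526957e-01 -7.00195788e-02 -9.64527494e-01]] [-0.72453717 -0.03128623  0.38926369]
```

View pics/scene0.png

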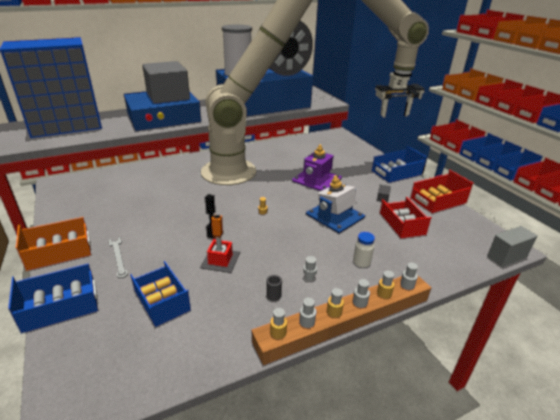

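View pics/side0.png

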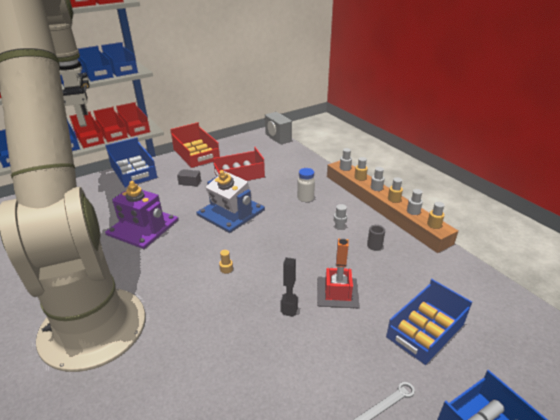

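View pics/wrist0.png

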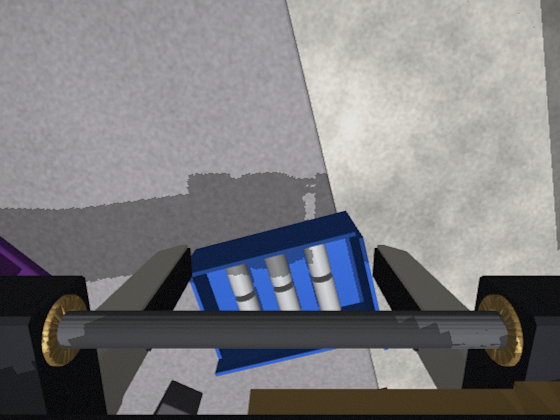

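The scene view shows two wrench-shaped things: an orange handle with a steel shaft in the red stand (scene 217,240; side 340,265), and an all-black one (scene 210,215; side 289,285). The first fits the description. There are two fixtures: blue with an aluminium block (scene 336,205; side 229,195), and purple (scene 317,168; side 140,210). The blue one is meant. I'll confirm both in enlarged crops.

```bash
python3 - <<'E'
import cv2,numpy as np
a=cv2.imread("pics/scene0.png");b=cv2.imread("pics/side0.png")
f=lambda im,x,y,w,h:cv2.resize(im[y:y+h,x:x+w],(400,300),interpolation=cv2.INTER_CUBIC)
cv2.imwrite("pics/crop0.png",np.vstack([np.hstack([f(a,180,190,100,75),f(a,290,160,100,75)]),np.hstack([f(b,285,230,100,75),f(b,180,160,100,75)])]))
E
```

```text
(no output)
```

View pics/crop0.png

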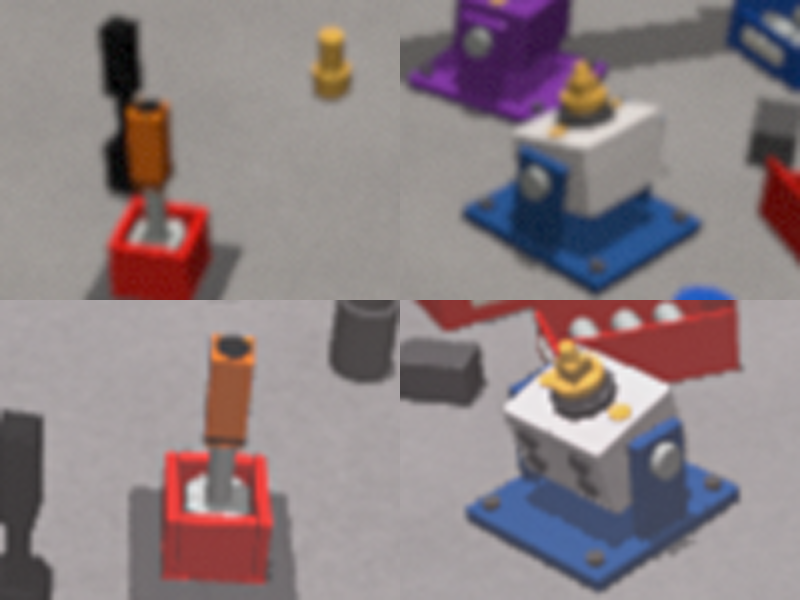

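The crops confirm both. The orange wrench with the steel shaft stands in the red cup. The blue fixture has the light block, the dark boss and the brass plug. Next is coarse triangulation.

```bash
cat > h.py <<'E'
import numpy as np, cv2
from bench import manip, vision
def P(s): return np.array([[s["fx"],0,s["cx"]],[0,s["fy"],s["cy"]],[0,0,1]])@np.c_[s["R"],s["t"]]
def ray(s,u,v):
    R,t=np.array(s["R"]),np.array(s["t"]); d=R.T@np.array([(u-s["cx"])/s["fx"],(v-s["cy"])/s["fy"],1]); return -R.T@t,d/np.linalg.norm(d)
def onz(s,u,v,z):
    c,d=ray(s,u,v); return c+d*(z-c[2])/d[2]
def tri(l):
    A=0;b=0;
    for s,u,v in l:
        c,d=ray(s,u,v);M=np.eye(3)-np.outer(d,d);A=A+M;b=b+M@c
    X=np.linalg.solve(A,b)
    return X,[np.round(proj(s,X)-[u,v],1).tolist() for s,u,v in l]
def proj(s,X):
    q=P(s)@np.r_[X,1]; return q[:2]/q[2]
def save(s,n,crop=None,k=1):
    im=s["frame"][:,:,::-1]
    if crop: x,y,w,h=crop; im=im[y:y+h,x:x+w]
    cv2.imwrite("pics/"+n,cv2.resize(im,None,fx=k,fy=k,interpolation=cv2.INTER_CUBIC))
def pose():
    o=manip.get_obs(); return o,np.array(o["position"]),np.array(o["tool_rot"])
def delta(Xt,Rt,p=None,R=None):
    "rotvec deg (tool axes) and shift mm (tool axes) from current to target"
    if p is None: _,p,R=pose()
    rv=cv2.Rodrigues(R.T@Rt)[0].ravel(); return np.round(rv,4),np.round(R.T@(Xt-p)*1000,1)
E
python3 - <<'E'
from h import *
np.set_printoptions(precision=4,suppress=True)
a=vision.snapshot("scene");b=vision.snapshot("side")
print("handletop",tri([(a,217.5,216.2),(b,343.75,241.75)]))
print("nose",tri([(a,335.75,175.5),(b,222,171)]))
for q in [(305,213),(340,232),(365.5,216.5)]: print("sc",onz(a,*q,.015))
for q in [(196.7,213),(230,231),(265,207.5)]: print("sd",onz(b,*q,.015))
o,p,R=pose();s=vision.snapshot("wrist")
print("cam in tool", R.T@(ray(s,0,0)[0]-p), R.T@np.array(s["R"]).T, o["time_s"],o["qpos"])
E
```

```text
handletop (array([ 0.5476, -0.2202,  0.1629]), [[-0.4, 0.4], [-0.4, -0.6]])
nose (array([0.4642, 0.234 , 0.1577]), [[-0.1, 0.3], [-0.2, -0.3]])
sc [0.4415 0.136  0.015 ]
sc [0.59  0.189 0.015]
sc [0.5478 0.3244 0.015 ]
sd [0.382  0.2731 0.015 ]
sd [0.4271 0.1339 0.015 ]
sd [0.5754 0.1824 0.015 ]
cam in tool [-0.0722 -0.1652  0.0001] [[ 0.0005  0.9646  0.2639]
 [-0.0005 -0.2639  0.9646]
 [ 1.     -0.0006  0.0003]] 0.25 [-1.3827  0.5997 -0.0025  1.5997  0.0018  0.9429 -0.0798]
```

```bash
cat >> h.py <<'E'
def plan(Xt,Rt,n=5,p=None,R=None):
    if p is None: _,p,R=pose()
    rv=cv2.Rodrigues(R.T@Rt)[0].ravel()/n
    dR=cv2.Rodrigues(rv)[0]; S=np.zeros((3,3)); Rk=R.copy()
    for k in range(n): S=S+Rk; Rk=Rk@dR
    s=np.linalg.solve(S,Xt-p)*1000
    print(n,"rows: turn",np.round(rv,4),"shift",np.round(s,2),"| |s|",round(float(np.linalg.norm(s)),1),"|r|",round(float(np.linalg.norm(rv)),3))
def down(yaw):
    "tool pointing down, tool x at heading yaw"
    x=np.array([np.cos(yaw),np.sin(yaw),0]);y=np.array([0,0,-1.]);return np.c_[x,y,np.cross(x,y)]
E
python3 -c "
from h import *
plan(np.array([.474,.226,.26]),down(.32),15)"
```

```text
15 rows: turn [ 0.    -0.039 -0.   ] shift [ 18.96  -2.77 -32.18] | |s| 37.5 |r| 0.039
```

```bash
python3 -m handwheel '[[[0,-0.039,0,19,-2.8,-32.2,100],[0,-0.039,0,19,-2.8,-32.2,100],[0,-0.039,0,19,-2.8,-32.2,100],[0,-0.039,0,19,-2.8,-32.2,100],[0,-0.039,0,19,-2.8,-32.2,100]]]'; python3 -c "
from h import *
plan(np.array([.474,.226,.26]),down(.32),10)"
```

```text
time_s: 0.72
position: [0.2531, 0.5224, 0.2327]
tool_rot: [[0.998, 0.0, 0.067], [-0.067, -0.0, 0.998], [0.0, -1.0, -0.0]]
contact_force: [1.0, 0.0, 0.3]
opening: 1.001
10 rows: turn [ 0.     -0.0387  0.    ] shift [ 18.91  -2.73 -32.03] | |s| 37.3 |r| 0.039
```

```bash
python3 -m handwheel '[[[0,-0.039,0,19,-2.8,-32.1,100],[0,-0.039,0,19,-2.8,-32.1,100],[0,-0.039,0,19,-2.8,-32.1,100],[0,-0.039,0,19,-2.8,-32.1,100],[0,-0.039,0,19,-2.8,-32.1,100]]]'; python3 -m handwheel '[[[0,-0.039,0,19,-2.8,-32.1,100],[0,-0.039,0,19,-2.8,-32.1,100],[0,-0.039,0,19,-2.8,-32.1,100],[0,-0.039,0,19,-2.8,-32.1,100],[0,-0.039,0,19,-2.8,-32.1,100]]]'; python3 -c "
from h import *
print(manip.get_obs()['qpos'])
s=vision.snapshot('wrist');s=vision.snapshot('wrist');save(s,'w1.png');import pickle;pickle.dump(s,open('w1.pkl','wb'))
print(pose()[1:],manip.get_obs()['qpos'])
"
```

```text
time_s: 1.13
position: [0.3497, 0.363, 0.247]
tool_rot: [[0.992, 0.0, -0.127], [0.127, 0.0, 0.992], [0.0, -1.0, 0.0]]
contact_force: [0.0, 0.9, -0.4]
opening: 0.999
time_s: 1.55
position: [0.4754, 0.2251, 0.2611]
tool_rot: [[0.949, 0.0, -0.317], [0.317, 0.0, 0.949], [0.0, -1.0, -0.0]]
contact_force: [0.6, -0.3, 0.2]
opening: 0.996
[-0.49217177  0.31137048 -0.0754982   2.00096493  0.03147909  0.829875
  1.30754732]
(array([0.4788177 , 0.22178477, 0.2611766 ]), array([[ 0.95135486,  0.00271555, -0.30808532],
       [ 0.3080892 , -0.00114248,  0.95135679],
       [ 0.00223148, -0.99999566, -0.00192353]])) [-0.48862365  0.31266487 -0.07070637  1.99870731  0.03272486  0.82951446
  1.30600413]
```

View pics/w1.png

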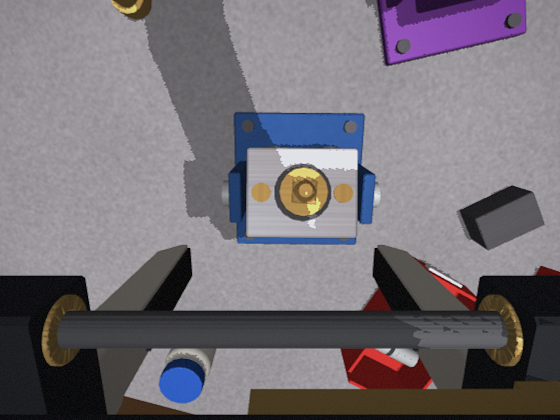

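The wrist view shows the aluminium block, with the plug at about (304,190) seen nearly along its axis. I'll enlarge it.

```bash
python3 -c "
from h import *
s=vision.snapshot('wrist');save(s,'w2.png',(225,105,160,145),5);import pickle;pickle.dump(s,open('w2.pkl','wb'))
print(pose()[1:])
"
```

```text
(array([0.47651206, 0.22429297, 0.26080993]), array([[ 9.50975722e-01,  1.00767141e-03, -3.09263903e-01],
       [ 3.09264340e-01, -3.07942936e-04,  9.50976063e-01],
       [ 8.63035753e-04, -9.99999445e-01, -6.04483088e-04]]))
```

View pics/w2.png

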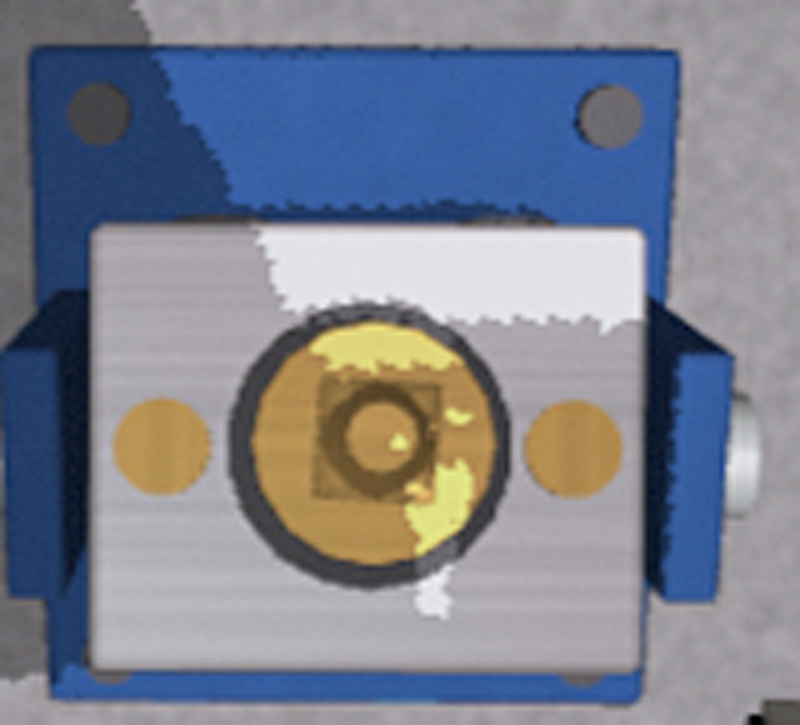

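```bash
python3 -c "
from h import *
import pickle
s=pickle.load(open('w2.pkl','rb'))
im=s['frame'][:,:,::-1][168:216,278:328]
im=cv2.resize(im,None,fx=12,fy=12,interpolation=cv2.INTER_CUBIC)
im=cv2.convertScaleAbs(im,alpha=1.6,beta=-30)
for k in range(0,50,10): cv2.putText(im,str(278+k),(k*12,10),0,.4,(255,255,255));cv2.putText(im,str(168+k),(0,k*12+5),0,.4,(255,255,255))
cv2.imwrite('pics/w2b.png',im)
"
```

```text
(no output)
```

View pics/w2b.png

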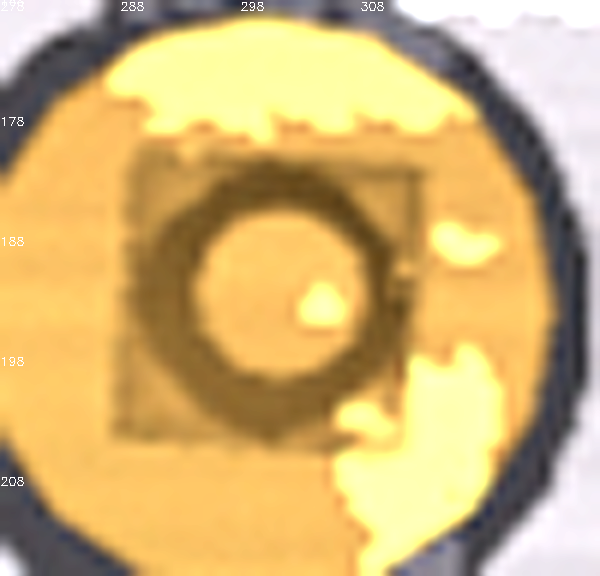

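```bash
python3 -c "
from h import *
np.set_printoptions(precision=4,suppress=True)
import pickle
s=pickle.load(open('w2.pkl','rb'))
C=lambda x,y:(225+x/5,105+y/5)
q=[C(30,48),C(680,52),C(50,700),C(642,703)]
X=np.array([onz(s,*a,.015) for a in q]);print(X)
print('lens',np.linalg.norm(X[0]-X[1]),np.linalg.norm(X[2]-X[3]),np.linalg.norm(X[0]-X[2]),np.linalg.norm(X[1]-X[3]))
c=X.mean(0);ey=(X[1]-X[0]+X[3]-X[2]);ey/=np.linalg.norm(ey);ex=(X[2]-X[0]+X[3]-X[1]);ex/=np.linalg.norm(ex)
print('c',c,'ey',ey,'ex',ex,'yaw from ex',np.arctan2(ex[1],ex[0]),'yaw from ey',np.arctan2(-ey[0],ey[1]))
cam=ray(s,0,0)[0];print('cam',cam)
"
```

```text
[[0.4299 0.1446 0.015 ]
 [0.3855 0.2849 0.015 ]
 [0.5802 0.192  0.015 ]
 [0.5353 0.3333 0.015 ]]
lens 0.14722095964837312 0.14824201541225937 0.15764223619993067 0.15747117781756262
c [0.4827 0.2387 0.015 ] ey [-0.3025  0.9532  0.    ] ex [0.9526 0.3041 0.    ] yaw from ex 0.3089904377041883 yaw from ey 0.30728587449269784
cam [0.4097 0.1994 0.4262]
```

```bash
python3 -c "
from h import *
np.set_printoptions(precision=4,suppress=True)
import pickle
s=pickle.load(open('w2.pkl','rb'))
print('nose proj of tri',proj(s,np.array([.4642,.234,.1577])), 'meas 301.2 192.3', onz(s,301.2,192.3,.1577))
im=s['frame'];hsv=cv2.cvtColor(im,cv2.COLOR_RGB2HSV)
# boss: dark ring mask filled ; collar: yellow
m=(((hsv[...,0]>10)&(hsv[...,0]<35)&(hsv[...,1]>90))*255).astype(np.uint8)
n,l,st,ce=cv2.connectedComponentsWithStats(m)
for i in range(1,n):
  if st[i,4]>150: print(st[i],ce[i])
cs,_=cv2.findContours(m,cv2.RETR_EXTERNAL,cv2.CHAIN_APPROX_NONE)
c=max([c for c in cs if 100<c[:,0,1].min() and c[:,0,1].max()<250],key=cv2.contourArea);print('collar',cv2.fitEllipse(c),cv2.minEnclosingCircle(c))
d=((hsv[...,2]<95)&(hsv[...,1]<70)).astype(np.uint8)*255
roi=np.zeros_like(d);roi[160:230,265:335]=d[160:230,265:335]
cs,_=cv2.findContours(roi,cv2.RETR_EXTERNAL,cv2.CHAIN_APPROX_NONE);c=max(cs,key=cv2.contourArea);h=cv2.convexHull(c);print('boss',cv2.fitEllipse(c),cv2.minEnclosingCircle(c))
"
```

```text
nose proj of tri [303.0981 194.9904] meas 301.2 192.3 [0.4626 0.2319 0.1577]
[106   0  41  21 659] [128.5372   8.349 ]
[ 275  169   49   49 1856] [299.3233 193.1778]
[248 185  19  19 286] [256.9685 193.8357]
[330 185  19  19 285] [339.2175 194.3158]
[  41  294   46   73 1587] [ 58.8456 330.2539]
[ 478  294   46   73 1578] [504.9271 330.2643]
[ 248  381  312   34 8461] [410.5049 400.7349]
[117 399  68  16 570] [142.1509 409.0614]
collar ((299.3197021484375, 193.1728515625), (47.67565155029297, 47.771949768066406), 132.5216827392578) ((299.3452453613281, 193.1294708251953), 24.428293228149414)
boss ((297.64471435546875, 194.00067138671875), (50.70217514038086, 52.455867767333984), 155.7317657470703) ((297.5, 194.0), 28.04024887084961)
```

```bash
cat > fit.py <<'E'
from h import *
np.set_printoptions(precision=4,suppress=True)
import pickle
from scipy.optimize import least_squares
s=pickle.load(open('w2.pkl','rb'))
obs=[(33,298.1,194.07),(43,297.6,194.0),(57.8,299.33,193.15),(83.8,301.2,192.3)]
C=lambda x,y:(225+x/5,105+y/5)
cor=[(-80,-75,*C(30,48)),(-80,75,*C(680,52)),(80,-75,*C(50,700)),(80,75,*C(642,703))]
def geo(cx,cy,yaw,th):
    ex=np.array([np.cos(yaw),np.sin(yaw),0]);ey=np.array([-np.sin(yaw),np.cos(yaw),0]);O=np.array([cx,cy,.078])
    a=-np.sin(th)*ex+np.cos(th)*np.array([0,0,1]);return ex,ey,O,a
def res(v,full=True):
    cx,cy,yaw,th,dz=v;ex,ey,O,a=geo(cx,cy,yaw,th);D=np.array([0,0,dz]);r=[]
    for h,u,w in obs: r+=list(proj(s,O+a*h/1000+D)-[u,w])
    for x,y,u,w in cor: r+=list((proj(s,np.array([cx,cy,.015])+ex*x/1000+ey*y/1000+D)-[u,w])*.7)
    r.append(dz/.003); return np.array(r)
f=least_squares(res,[.4827,.2387,.308,.25,0]);print(f.x,f.fun)
ex,ey,O,a=geo(*f.x[:4]);print('axis',a,'seat',O+a*.0578,'nose',O+a*.0838)
E
python3 fit.py
```

```text
[ 0.4835  0.2385  0.3083  0.2608 -0.003 ] [-0.0433  0.2423  0.9595 -0.0622  0.0346  0.1883 -0.2123 -0.1704 -0.8553
 -0.3196  0.2224 -0.4678 -0.525   0.3595 -0.19    0.3259 -1.0129]
axis [-0.2457 -0.0782  0.9662] seat [0.4693 0.2339 0.1338] nose [0.4629 0.2319 0.159 ]
```

```bash
python3 -c "
from h import *
plan(np.array([.545,-.22,.275]),down(-.65),15)
a=vision.snapshot('scene');b=vision.snapshot('side')
print(onz(a,209,236,0),onz(b,288,312,0))"
```

```text
15 rows: turn [0.     0.0643 0.0001] shift [  8.87  -0.93 -29.87] | |s| 31.2 |r| 0.064
[ 0.41539716 -0.21565658  0.        ] [ 0.40650882 -0.2071824   0.        ]
```

```bash
python3 -m handwheel '[[[0,0.064,0,8.9,-1,-29.9,100],[0,0.064,0,8.9,-1,-29.9,100],[0,0.064,0,8.9,-1,-29.9,100],[0,0.064,0,8.9,-1,-29.9,100],[0,0.064,0,8.9,-1,-29.9,100]]]' >/dev/null; python3 -m handwheel '[[[0,0.064,0,8.9,-1,-29.9,100],[0,0.064,0,8.9,-1,-29.9,100],[0,0.064,0,8.9,-1,-29.9,100],[0,0.064,0,8.9,-1,-29.9,100],[0,0.064,0,8.9,-1,-29.9,100]]]' ; python3 -m handwheel '[[[0,0.064,0,8.9,-1,-29.9,100],[0,0.064,0,8.9,-1,-29.9,100],[0,0.064,0,8.9,-1,-29.9,100],[0,0.064,0,8.9,-1,-29.9,100],[0,0.064,0,8.9,-1,-29.9,100]]]'; python3 -c "
from h import *
for i in range(3): s=vision.snapshot('wrist')
print(manip.get_obs()['qpos'],pose()[1:])
s=vision.snapshot('wrist');save(s,'w3.png');import pickle;pickle.dump(s,open('w3.pkl','wb'))
"
```

```text
time_s: 2.63
position: [0.5716, -0.0631, 0.2706]
tool_rot: [[0.949, -0.0, 0.314], [-0.314, 0.001, 0.949], [-0.0, -1.0, 0.001]]
contact_force: [0.2, 0.5, 0.5]
opening: 0.999
time_s: 3.05
position: [0.5472, -0.2165, 0.2755]
tool_rot: [[0.802, 0.0, 0.597], [-0.597, 0.001, 0.802], [-0.0, -1.0, 0.001]]
contact_force: [-0.5, 0.2, 0.4]
opening: 1.0
[ 0.08837437  0.38051968  0.27106306  1.86894425 -0.12603398  0.90876526
  1.34755119] (array([ 0.54634724, -0.21801835,  0.27565447]), array([[ 8.00971626e-01, -2.10879851e-04,  5.98702271e-01],
       [-5.98702308e-01, -2.44649908e-04,  8.00971589e-01],
       [-2.24363141e-05, -9.99999948e-01, -3.22211888e-04]]))
```

View pics/w3.png

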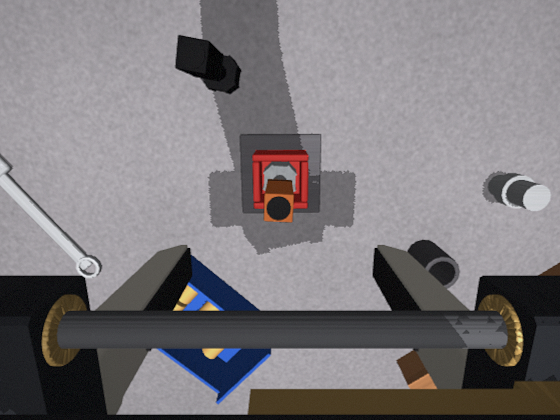

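The handle top is at (278,208), the cup around it, and the black look-alike is at (205,60). I'll enlarge it for angle and centre.

```bash
python3 -c "
from h import *
import pickle
s=pickle.load(open('w3.pkl','rb'))
x,y,k=235,130,8
im=cv2.resize(s['frame'][:,:,::-1][y:y+95,x:x+90],None,fx=k,fy=k,interpolation=cv2.INTER_CUBIC)[:600*2]
im=cv2.convertScaleAbs(im,alpha=1.5)
for i in range(0,95,10): cv2.putText(im,str(x+i),(i*k,10),0,.4,(255,255,255));cv2.putText(im,str(y+i),(0,i*k+5),0,.4,(255,255,255))
cv2.imwrite('pics/w3b.png',im[160:760])
"
```

```text
(no output)
```

View pics/w3b.png

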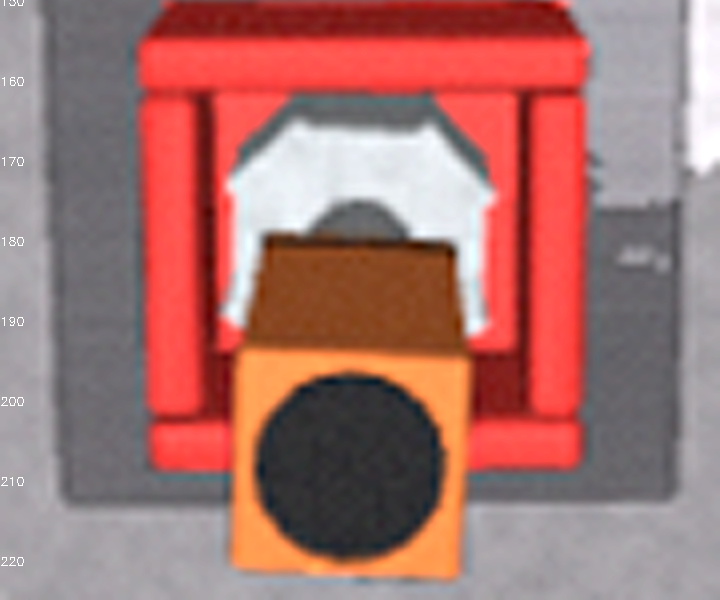

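```bash
python3 -c "
from h import *
np.set_printoptions(precision=4,suppress=True)
import pickle
s=pickle.load(open('w3.pkl','rb'))
C=lambda x,y:(235+x/8,150+y/8)
H=np.array([onz(s,*C(*q),.164) for q in [(235,348),(470,354),(460,578),(232,568)]]);print('handle',H.mean(0))
for i in range(4):
  d=H[(i+1)%4]-H[i];print(np.linalg.norm(d),np.arctan2(d[1],d[0]),(np.arctan2(d[1],d[0])+.65)%(np.pi/2))
print('circle',onz(s,*C(351,466),.164))
S=np.array([onz(s,*C(*q),.056) for q in [(140,38),(588,38),(583,468),(150,468)]]);print('stand',S.mean(0),[np.linalg.norm(S[(i+1)%4]-S[i]) for i in range(4)])
G=np.array([onz(s,*C(*q),.0) for q in [(45,-125),(683,-125),(678,498),(63,503)]]);print('plate',G.mean(0),[np.linalg.norm(G[(i+1)%4]-G[i]) for i in range(4)])
d=S[1]-S[0];print('stand yaw',np.arctan2(d[1],d[0]))
R=pose()[2];print('tool heading',np.arctan2(R[1,0],R[0,0]))
"
```

```text
handle [ 0.5468 -0.2211  0.164 ]
0.02376762069235431 0.9022252530631696 1.5522252530631695
0.023741067351906262 -0.6770257229432375 1.5437706038516592
0.023578353670574422 -2.2591216091192132 1.5324710444705798
0.023274478422692747 2.4727271518997527 1.551930825104856
circle [ 0.5472 -0.2211  0.164 ]
stand [ 0.5471 -0.2197  0.056 ] [np.float64(0.061122864489339346), np.float64(0.060786906514292915), np.float64(0.06154970619462887), np.float64(0.06078257432515899)]
plate [ 0.548  -0.2202  0.    ] [np.float64(0.09821387161687783), np.float64(0.09968008336565413), np.float64(0.10046134045016854), np.float64(0.10050235515806606)]
stand yaw 0.9284025345677541
tool heading -0.6386831028186656
```

```bash
python3 -c "
from h import *
plan(np.array([.547,-.221,.112]),down(-.676),5)"
```

```text
5 rows: turn [-0.0001  0.0075 -0.0001] shift [ 0.59 32.7  -0.78] | |s| 32.7 |r| 0.007
```

```bash
python3 -m handwheel '[[[0,0.0075,0,0.6,32.7,-0.8,100],[0,0.0075,0,0.6,32.7,-0.8,100],[0,0.0075,0,0.6,32.7,-0.8,100],[0,0.0075,0,0.6,32.7,-0.8,100],[0,0.0075,0,0.6,32.7,-0.8,100]]]'; python3 -c "
from h import *
for i in range(3): s=vision.snapshot('wrist')
plan(np.array([.547,-.221,.112]),down(-.676),1)
save(s,'w4.png')"
```

```text
time_s: 3.67
position: [0.5478, -0.2193, 0.1107]
tool_rot: [[0.782, 0.001, 0.623], [-0.623, 0.001, 0.782], [-0.0, -1.0, 0.001]]
contact_force: [0.7, 0.4, 0.7]
opening: 0.997
1 rows: turn [ 0.0008  0.002  -0.0049] shift [ 1.34 -1.56 -0.57] | |s| 2.1 |r| 0.005
```

View pics/w4.png

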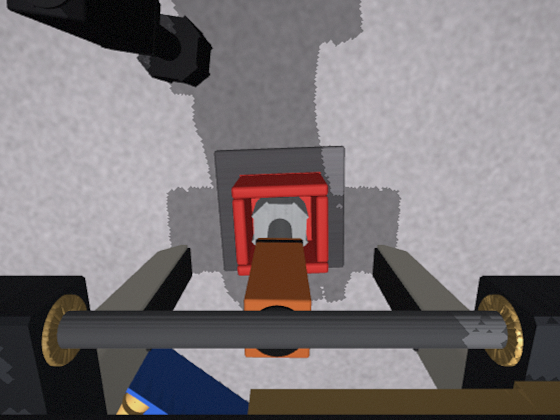

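The handle stands between the fingers (columns 245 to 310, fingers at 190 and 375) and is square to the jaws, so I'm closing.

```bash
python3 -m handwheel '[[[0,0,0,0.8,0,-0.4,0],[0,0,0,0,0,0,0],[0,0,0,0,0,0,0],[0,0,0,0,0,0,0],[0,0,0,0,0,0,0]]]'; python3 -m handwheel '[[[0,0,0,0,0,0,0],[0,0,0,0,0,0,0],[0,0,0,0,0,0,0],[0,0,0,0,0,0,0],[0,0,0,0,0,0,0]]]'
```

```text
time_s: 4.23
position: [0.5478, -0.2234, 0.1134]
tool_rot: [[0.779, 0.002, 0.627], [-0.627, -0.0, 0.779], [0.002, -1.0, 0.001]]
contact_force: [0.6, 0.0, -0.3]
opening: 0.69
time_s: 4.65
position: [0.5472, -0.2234, 0.1121]
tool_rot: [[0.779, -0.0, 0.627], [-0.627, 0.0, 0.779], [-0.0, -1.0, -0.0]]
contact_force: [0.5, 0.2, 0.7]
opening: 0.33
```

```bash
python3 -m handwheel '[[[0,0,0,0,0,0,0],[0,0,0,0,0,0,0],[0,0,0,0,0,0,0],[0,0,0,0,0,0,0],[0,0,0,0,0,0,0]]]';  python3 -m handwheel '[[[0,0,0,0,-10,0,0],[0,0,0,0,-20,0,0],[0,0,0,0,-30,0,0],[0,0,0,0,-30,0,0],[0,0,0,0,-30,0,0]]]'
```

```text
time_s: 5.07
position: [0.5472, -0.2233, 0.112]
tool_rot: [[0.779, -0.0, 0.627], [-0.627, 0.0, 0.779], [-0.0, -1.0, -0.0]]
contact_force: [0.6, 0.1, -2.6]
opening: 0.256
time_s: 5.48
position: [0.5465, -0.2233, 0.2337]
tool_rot: [[0.779, -0.001, 0.627], [-0.627, 0.0, 0.779], [-0.001, -1.0, -0.001]]
contact_force: [0.3, 0.0, -3.6]
opening: 0.258
```

```bash
cat >> h.py <<'E'
SEAT=np.array([.4693,.2339,.1338]); TH=.2608; YAW=.3083
EX=np.array([np.cos(YAW),np.sin(YAW),0]);EY=np.array([-np.sin(YAW),np.cos(YAW),0]);EZ=np.array([0,0,1.])
AX=-np.sin(TH)*EX+np.cos(TH)*EZ; U=np.cos(TH)*EX+np.sin(TH)*EZ
def plugR(delta):
    x=U*np.cos(delta)-EY*np.sin(delta); y=-AX; return np.c_[x,y,np.cross(x,y)]
E
python3 -c "
from h import *
plan(SEAT+AX*(.104+.075),plugR(.06),15)
print(manip.get_obs()['qpos'])
a=vision.snapshot('side');save(a,'s1.png',(280,130,140,105),5)"
```

```text
15 rows: turn [ 0.009  -0.0614 -0.0157] shift [-15.    -5.95  27.89] | |s| 32.2 |r| 0.064
[ 0.09952239  0.42983859  0.27261626  1.91135232 -0.15349889  0.8214418
  1.34671052]
```

View pics/s1.png

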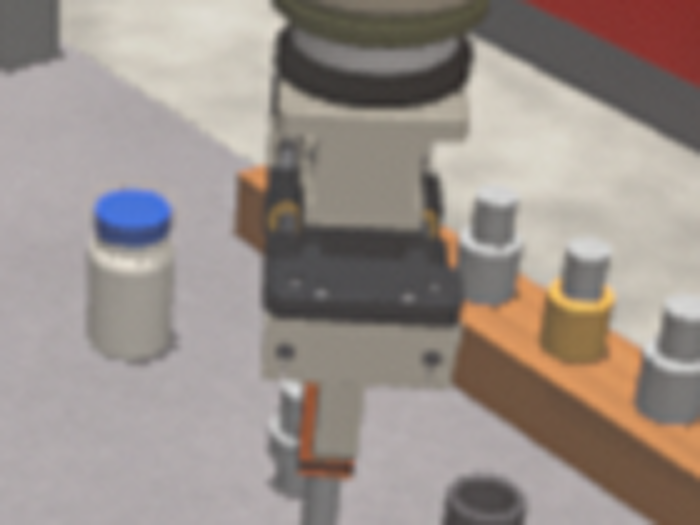

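The wrench hangs straight in the jaws (handle at about (345,215)). Carrying it to the plug.

```bash
python3 -m handwheel '[[[0.009,-0.061,-0.016,-15,-6,27.9,0],[0.009,-0.061,-0.016,-15,-6,27.9,0],[0.009,-0.061,-0.016,-15,-6,27.9,0],[0.009,-0.061,-0.016,-15,-6,27.9,0],[0.009,-0.061,-0.016,-15,-6,27.9,0]]]' >/dev/null; python3 -m handwheel '[[[0.009,-0.061,-0.016,-15,-6,27.9,0],[0.009,-0.061,-0.016,-15,-6,27.9,0],[0.009,-0.061,-0.016,-15,-6,27.9,0],[0.009,-0.061,-0.016,-15,-6,27.9,0],[0.009,-0.061,-0.016,-15,-6,27.9,0]]]'; python3 -c "
from h import *
plan(SEAT+AX*(.104+.075),plugR(.06),5)"
```

```text
time_s: 6.37
position: [0.5135, 0.0885, 0.2879]
tool_rot: [[0.982, 0.179, 0.059], [-0.065, 0.026, 0.998], [0.177, -0.984, 0.037]]
contact_force: [1.0, 0.6, -3.0]
opening: 0.259
5 rows: turn [ 0.0093 -0.0614 -0.0147] shift [-14.99  -6.21  27.58] | |s| 32.0 |r| 0.064
```

```bash
python3 -m handwheel '[[[0.009,-0.061,-0.015,-15,-6.1,27.6,0],[0.009,-0.061,-0.015,-15,-6.1,27.6,0],[0.009,-0.061,-0.015,-15,-6.1,27.6,0],[0.009,-0.061,-0.015,-15,-6.1,27.6,0],[0.009,-0.061,-0.015,-15,-6.1,27.6,0]]]'; python3 -c "
from h import *
for i in range(3): s=vision.snapshot('wrist')
plan(SEAT+AX*(.104+.075),plugR(.06),1)
import pickle
D={n:vision.snapshot(n) for n in('scene','side','wrist')}
pickle.dump(D,open('p5.pkl','wb'))
plan(SEAT+AX*(.104+.075),plugR(.06),1)
print(manip.get_obs()['qpos'])
save(D['wrist'],'w5.png');f=lambda n,x,y,w,h:cv2.resize(D[n]['frame'][y:y+h,x:x+w,::-1],(400,400),interpolation=cv2.INTER_CUBIC)
cv2.imwrite('pics/ss5.png',np.hstack([f('scene',295,130,90,90),f('side',180,130,90,90)]))
"
```

```text
time_s: 6.78
position: [0.4255, 0.2198, 0.3061]
tool_rot: [[0.937, 0.247, -0.245], [0.233, 0.077, 0.969], [0.259, -0.966, 0.014]]
contact_force: [1.0, 0.9, -2.7]
opening: 0.255
1 rows: turn [ 0.0013 -0.0006  0.0003] shift [ 0.46 -0.6  -0.36] | |s| 0.8 |r| 0.001
1 rows: turn [ 0.0032 -0.0064  0.    ] shift [-0.96 -1.35  2.22] | |s| 2.8 |r| 0.007
[-0.61274825  0.09371509 -0.04663231  2.20465833  0.16897836  0.60559378
  1.0260889 ]
```

View pics/w5.png

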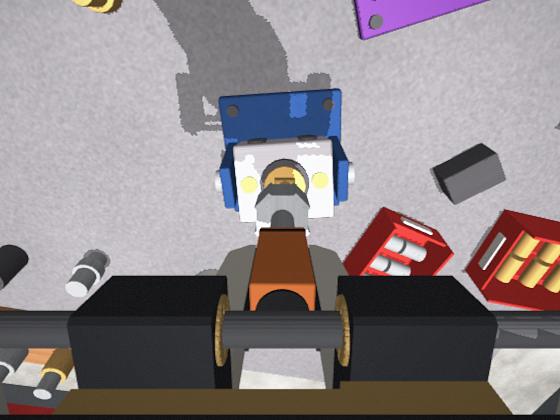

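View pics/ss5.png

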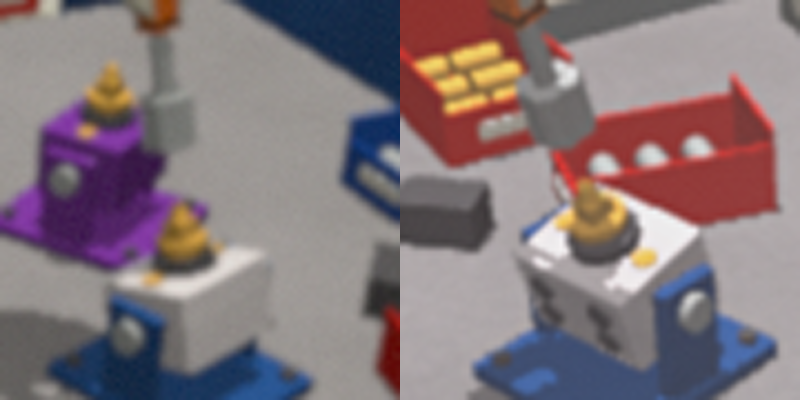

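```bash
cat > ov.py <<'E'
from h import *
import pickle,sys
# camera in tool: nominal from first readings (averaged)
O=np.array([-.0722,-.1652,.0001]); Rc=np.array([[.0005,.9646,.2639],[-.0005,-.2639,.9646],[1,-.0006,.0003]]) # cols cam axes in tool
def tp(s,X):
    c=Rc.T@(np.array(X)/1000-O); return np.array([s["fx"]*c[0]/c[2]+s["cx"],s["fy"]*c[1]/c[2]+s["cy"]])
if __name__=="__main__":
    D=pickle.load(open(sys.argv[1],'rb'));s=D['wrist'] if 'wrist' in D else D
    for n,X in dict(mouth=(0,104,0),sockTopL=(0,64,-21),sockTopR=(0,64,21),sockTop_mx=(-21,64,0),mouth_mx=(-21,104,0),mouthL=(-8.7,104,-21),mouthR=(-8.7,104,21),handEndL=(-12,14,-12),handEndR=(-12,14,12),hTopL=(-12,-52,-12),hTopR=(-12,-52,12),nose75=(0,104+75-26,0),seat75=(0,179,0)).items(): print(n,np.round(tp(s,X),1))
    x,y,k=215,130,5
    im=cv2.resize(s['frame'][y:y+120,x:x+140,::-1],None,fx=k,fy=k,interpolation=cv2.INTER_CUBIC)
    for i in range(0,140,10): cv2.putText(im,str(x+i),(i*k,10),0,.4,(0,0,255));cv2.putText(im,str(y+i),(0,i*k+5),0,.4,(0,0,255))
    cv2.imwrite(sys.argv[2],im)
E
python3 ov.py p5.pkl pics/w5b.png
```

```text
mouth [281.7 207.5]
sockTopL [251.  222.6]
sockTopR [312.3 222.6]
sockTop_mx [281.6 192.7]
mouth_mx [281.7 181.4]
mouthL [255.  196.8]
mouthR [308.3 196.8]
handEndL [259.3 229.3]
handEndR [303.9 229.3]
hTopL [247.9 288.3]
hTopR [315.2 288.3]
nose75 [281.7 193.8]
seat75 [281.7 188.1]
```

View pics/w5b.png

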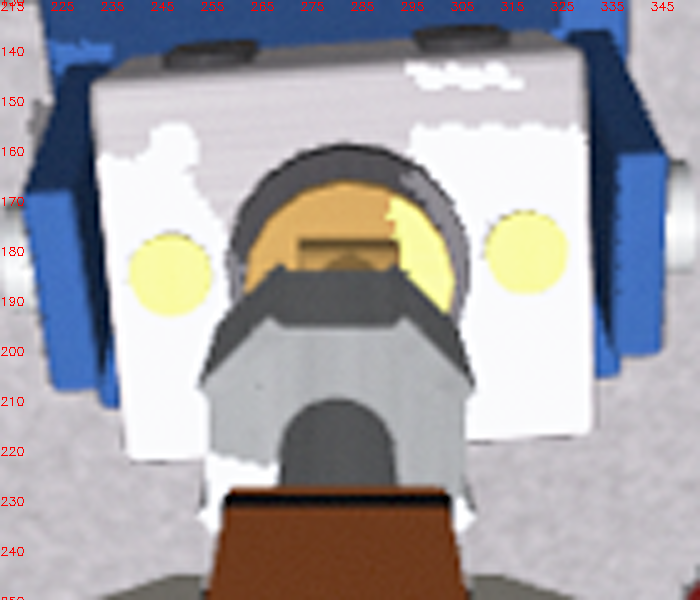

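```bash
python3 -m handwheel '[[[0,0,0,0,0,0,0],[0,0,0,0,0,0,0],[0,0,0,0,0,0,0],[0,0,0,0,0,0,0],[0,0,0,0,0,0,0]]]'; python3 -c "
from h import *
import pickle
for i in range(5):
  s=vision.snapshot('wrist');plan(SEAT+AX*(.104+.075),plugR(.06),1);print(np.round(ray(s,0,0)[0],4))
pickle.dump(s,open('w6.pkl','wb'))
"; python3 ov.py w6.pkl pics/w6b.png >/dev/null
```

```text
time_s: 7.5
position: [0.4269, 0.2187, 0.3055]
tool_rot: [[0.938, 0.246, -0.242], [0.23, 0.076, 0.97], [0.257, -0.966, 0.014]]
contact_force: [-0.3, 0.6, -2.9]
opening: 0.257
1 rows: turn [ 0.0025 -0.0051  0.0001] shift [-0.92 -1.47  1.42] | |s| 2.2 |r| 0.006
[0.3183 0.1892 0.4463]
1 rows: turn [ 0.0025 -0.005   0.0001] shift [-0.86 -1.47  1.38] | |s| 2.2 |r| 0.006
[0.3182 0.1893 0.4463]
1 rows: turn [ 0.0024 -0.0048  0.0002] shift [-0.88 -1.42  1.27] | |s| 2.1 |r| 0.005
[0.3182 0.1893 0.4464]
1 rows: turn [ 0.0024 -0.0048  0.0002] shift [-0.85 -1.42  1.27] | |s| 2.1 |r| 0.005
[0.3181 0.1894 0.4464]
1 rows: turn [ 0.0024 -0.0048  0.0002] shift [-0.86 -1.4   1.22] | |s| 2.0 |r| 0.005
[0.3181 0.1894 0.4464]
```

View pics/w6b.png

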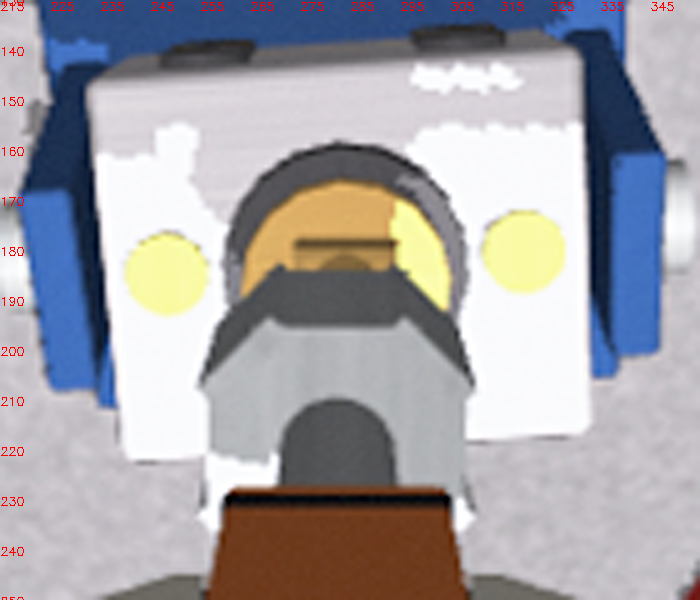

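```bash
python3 -c "
from ov import *
s=pickle.load(open('w6.pkl','rb'))
b=np.array([-.86,177.6,1.22])
for n,X,m in [('collar far',(-21,0,0),166.2),('boss far',(-26,14.8,0),158.6),('sq far top',(-10,-13,0),178.4),('collarL',(-4,0,-20.6),263.6),('collarR',(-4,0,20.6),305),('bossL',(-2,14.8,-26),260.2),('bossR',(-2,14.8,26),308.4),('dotL',None,248.3)]:
  if X is not None: print(n,tp(s,b+X),tp(s,b+X+[1,0,0])-tp(s,b+X),m)
"
```

```text
collar far [282.91171305 166.51419914] [-2.51780870e-04  1.01548175e+00] 166.2
boss far [282.86594369 159.48885372] [-2.08830073e-04  9.83835285e-01] 158.6
sq far top [282.95291978 180.0112965 ] [-2.91535084e-04  1.03408498e+00] 178.4
collarL [262.17441386 183.58017561] [0.01544594 0.98951861] 263.6
collarR [303.63981999 183.55620707] [-0.01593551  0.98950167] 305
bossL [257.75944431 182.72083715] [0.01802224 0.94984741] 260.2
bossR [307.96150871 182.69185551] [-0.01842391  0.94982768] 308.4
```

```bash
python3 -m handwheel '[[[0,0,0.023,0.8,0,1.6,0],[0,0,0,0,15,0,0],[0,0,0,0,15,0,0],[0,0,0,0,8,0,0],[0,0,0,0,0,0,0]]]'; python3 -c "
from h import *
import pickle
for i in range(6): s=vision.snapshot('wrist')
pickle.dump(s,open('w7.pkl','wb'))
plan(SEAT+AX*(.104),plugR(.06),1)
b=vision.snapshot('side');a=vision.snapshot('scene')
f=lambda n,x,y,w,h:cv2.resize(n['frame'][y:y+h,x:x+w,::-1],(400,400),interpolation=cv2.INTER_CUBIC)
cv2.imwrite('pics/ss7.png',np.hstack([f(a,295,130,90,90),f(b,180,130,90,90)]))
"; python3 ov.py w7.pkl pics/w7b.png >/dev/null
```

```text
time_s: 8.17
position: [0.4352, 0.2231, 0.2674]
tool_rot: [[0.944, 0.223, -0.243], [0.233, 0.069, 0.97], [0.233, -0.972, 0.013]]
contact_force: [-0.4, -1.1, -2.9]
opening: 0.259
1 rows: turn [ 0.0019 -0.0048 -0.0217] shift [-0.36 36.27 -0.37] | |s| 36.3 |r| 0.022
```

View pics/w7b.png

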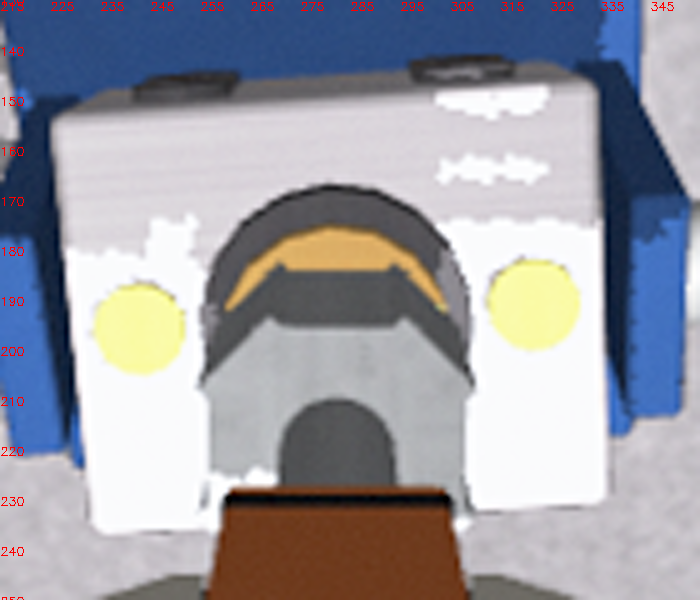

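View pics/ss7.png

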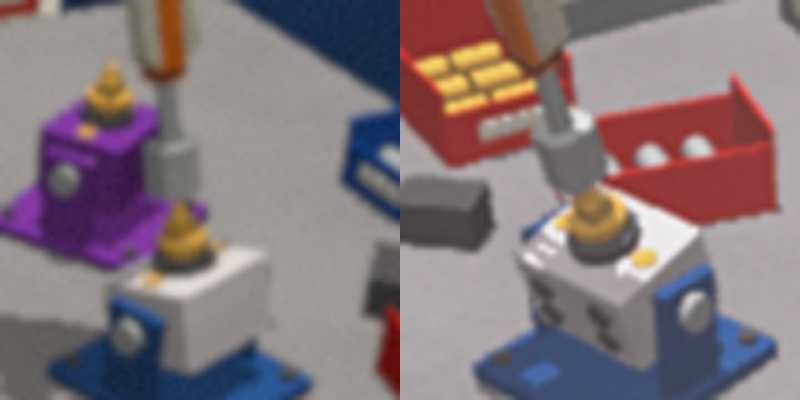

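```bash
python3 -c "
from ov import *
s=pickle.load(open('w7.pkl','rb'))
for d in (35,37): 
  b=np.array([2.0+.023*d,104+d,.5])
  for n,X,m in [('collar far',(-21,0.5,0),175.4),('boss far',(-26,15.4,0),167)]: print(d,n,tp(s,b+X),m)
"
```

```text
35 collar far [282.23143052 177.01787584] 175.4
35 boss far [282.20786735 168.76919832] 167
37 collar far [282.22836909 176.67292615] 175.4
37 boss far [282.20507113 168.48773459] 167
```

```bash
python3 -c "
from h import *
b=vision.snapshot('side');a=vision.snapshot('scene')
import pickle;pickle.dump((a,b),open('ab7.pkl','wb'))
o,p,R=pose()
for s,n in((a,'sc'),(b,'sd')):
  im=None
  print(n,'tool axis pts y=14,64,104',[np.round(proj(s,p+R@np.array([x,y,0])/1000),1) for x,y in((.3,14),(1.2,64),(2,104))],'nose,seat,face',[np.round(proj(s,SEAT+AX*h),1) for h in(.026,0,-.0148)])
f=lambda n,x,y,w,h:cv2.resize(n['frame'][y:y+h,x:x+w,::-1],(400,600),interpolation=cv2.INTER_CUBIC)
cv2.imwrite('pics/ss7b.png',np.hstack([f(a,315,140,40,60),f(b,205,135,40,60)]))
"
```

```text
sc tool axis pts y=14,64,104 [array([332.2, 147.2]), array([333.6, 161.5]), array([334.8, 172.7])] nose,seat,face [array([334.9, 175.4]), array([335.6, 182.5]), array([336.1, 186.5])]
sd tool axis pts y=14,64,104 [array([211.9, 143.3]), array([217. , 157.4]), array([220.9, 168. ])] nose,seat,face [array([221.7, 170.7]), array([224.1, 177.3]), array([225.5, 180.9])]
```

View pics/ss7b.png

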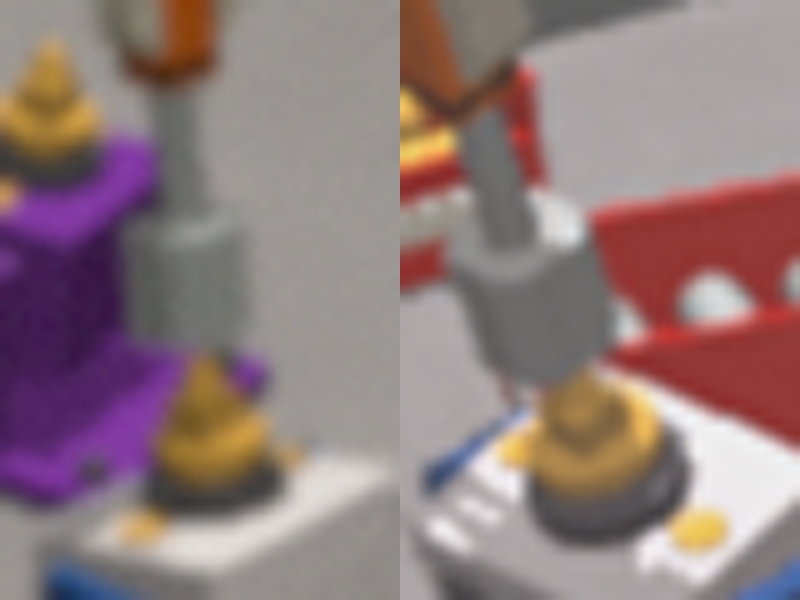

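```bash
python3 -m handwheel '[[[0,-0.003,-0.022,-0.7,0,0,0],[0,0,0,0,0,0,0],[0,0,0,0,0,0,0],[0,0,0,0,0,0,0],[0,0,0,0,0,0,0]]]'; python3 -c "
from h import *
import pickle
for i in range(4): s=vision.snapshot('wrist')
pickle.dump(s,open('w8.pkl','wb'))
plan(SEAT+AX*(.104),plugR(.06),1)
b=vision.snapshot('side');a=vision.snapshot('scene')
f=lambda n,x,y,w,h:cv2.resize(n['frame'][y:y+h,x:x+w,::-1],(400,600),interpolation=cv2.INTER_CUBIC)
cv2.imwrite('pics/ss8.png',np.hstack([f(a,315,140,40,60),f(b,205,135,40,60)]))
"; python3 ov.py w8.pkl pics/w8b.png >/dev/null
```

```text
time_s: 9.08
position: [0.4351, 0.2234, 0.2689]
tool_rot: [[0.938, 0.245, -0.245], [0.234, 0.076, 0.969], [0.257, -0.966, 0.014]]
contact_force: [0.6, 0.4, -2.5]
opening: 0.255
1 rows: turn [ 0.0023 -0.0017 -0.0009] shift [-0.14 35.6  -0.22] | |s| 35.6 |r| 0.003
```

View pics/w8b.png

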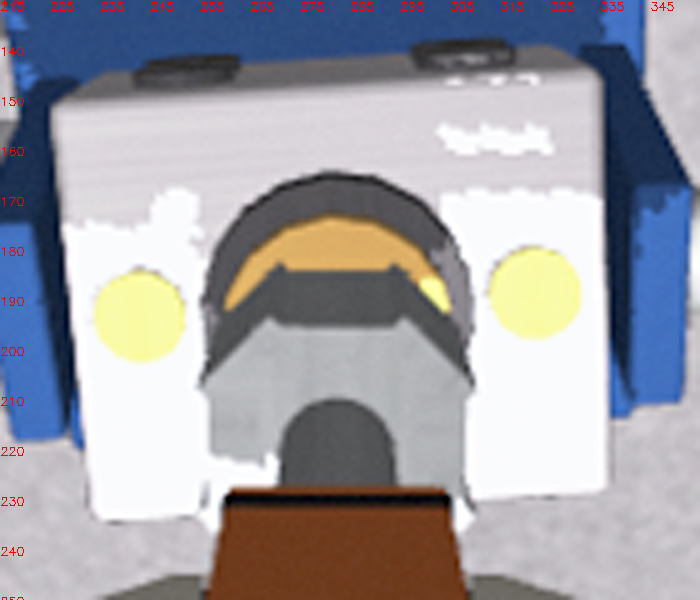

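View pics/ss8.png

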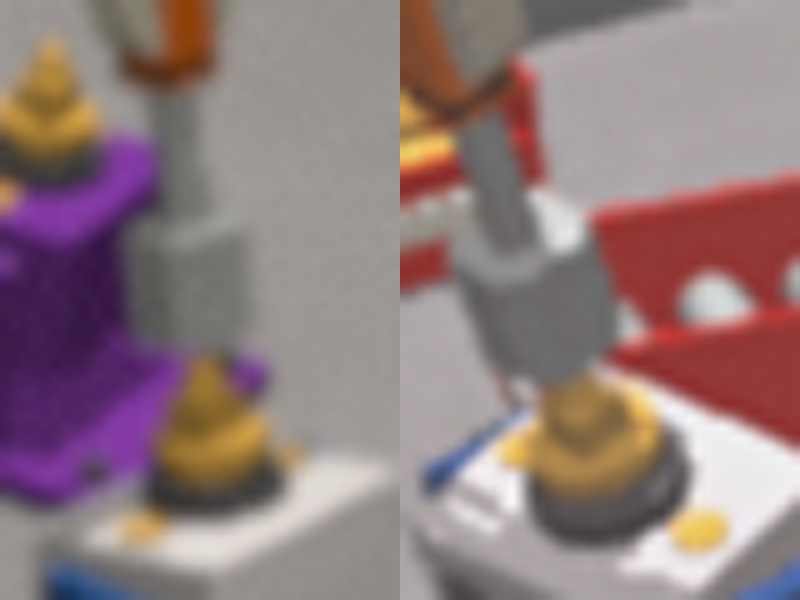

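```bash
python3 -c "
from ov import *
s=pickle.load(open('w8.pkl','rb'))
d=35.6
b=np.array([-.8,104+d,.5])
for n,X,m in [('collar far',(-21,0,0),173),('boss far',(-26,14.8,0),164.4)]: print(d,n,tp(s,b+X),m)
print(tp(s,(-1,104,0)),tp(s,(0,104,0)))
a,bb=vision.snapshot('scene'),vision.snapshot('side');o,p,R=pose()
for s in(a,bb): print([np.round(proj(s,p+R@np.array([-.8,y,0])/1000),1) for y in(34,64,84,104)],[np.round(proj(s,SEAT+AX*h),1) for h in(.016,0,-.0148)])
"
```

```text
35.6 collar far [282.23018604 172.92997657] 173
35.6 boss far [282.2067521  164.84136493] 164.4
[281.66827365 206.26698565] [281.66914001 207.48343014]
[array([332.5, 153.1]), array([333.3, 161.6]), array([333.9, 167.2]), array([334.5, 172.7])] [array([335.2, 178.1]), array([335.6, 182.5]), array([336.1, 186.5])]
[array([213.6, 149.5]), array([216.7, 157.8]), array([218.7, 163.1]), array([220.6, 168.4])] [array([222.7, 173.3]), array([224.1, 177.3]), array([225.5, 180.9])]
```

```bash
python3 -m handwheel '[[[0,0,0,0,4,0,0],[0,0,0,0,4,0,0],[0,0,0,0,4,0,0],[0,0,0,0,4,0,0],[0,0,0,0,0,0,0]]]'; python3 -c "
from h import *
plan(SEAT+AX*(.104),plugR(.06),1)
b=vision.snapshot('side');a=vision.snapshot('scene')
plan(SEAT+AX*(.104),plugR(.06),1)
print(manip.get_obs()['contact_force'])
f=lambda n,x,y,w,h:cv2.resize(n['frame'][y:y+h,x:x+w,::-1],(400,600),interpolation=cv2.INTER_CUBIC)
cv2.imwrite('pics/ss9.png',np.hstack([f(a,315,140,40,60),f(b,205,135,40,60)]))
"
```

```text
time_s: 9.9
position: [0.4388, 0.2243, 0.2523]
tool_rot: [[0.938, 0.245, -0.246], [0.234, 0.075, 0.969], [0.255, -0.967, 0.013]]
contact_force: [-1.3, -0.6, -3.4]
opening: 0.256
1 rows: turn [ 0.0028 -0.0016 -0.002 ] shift [ 0.39 18.72 -0.08] | |s| 18.7 |r| 0.004
1 rows: turn [ 0.0026 -0.0016 -0.0014] shift [ 0.14 19.31 -0.19] | |s| 19.3 |r| 0.003
[ 0.08551546  0.06049631 -3.38154984]
```

View pics/ss9.png

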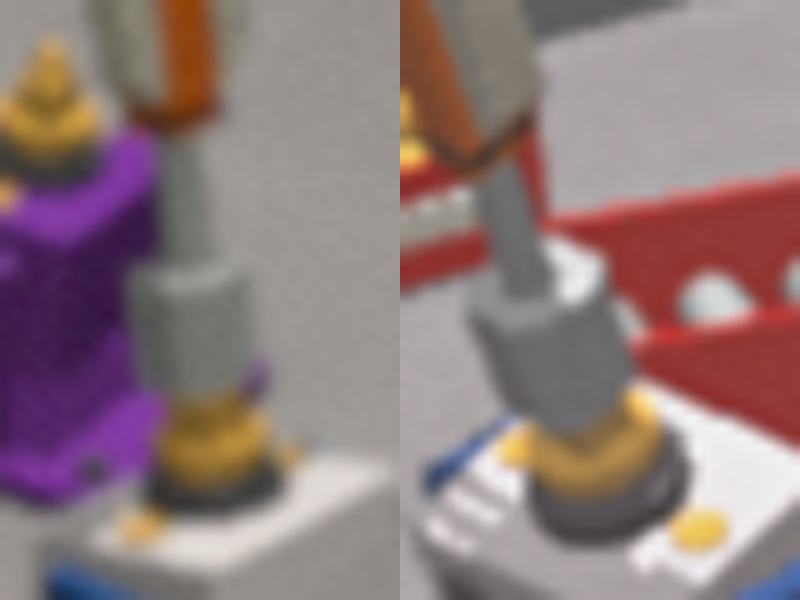

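```bash
python3 -m handwheel '[[[0,0,0,0,2,0,0],[0,0,0,0,2,0,0],[0,0,0,0,1,0,0],[0,0,0,0,1,0,0],[0,0,0,0,0,0,0]]]'; python3 -m handwheel '[[[0,0,0,0,1,0,0],[0,0,0,0,1,0,0],[0,0,0,0,0,0,0],[0,0,0,0,0,0,0],[0,0,0,0,0,0,0]]]';python3 -c "
from h import *
plan(SEAT+AX*(.104),plugR(.06),1);o=manip.get_obs();print(o['torque'])
s=vision.snapshot('wrist');import pickle;pickle.dump(s,open('w10.pkl','wb'))"; python3 ov.py w10.pkl pics/w10b.png >/dev/null
```

```text
time_s: 10.42
position: [0.4404, 0.225, 0.2473]
tool_rot: [[0.938, 0.245, -0.246], [0.234, 0.076, 0.969], [0.257, -0.966, 0.014]]
contact_force: [0.3, 0.4, -3.1]
opening: 0.256
time_s: 10.83
position: [0.4409, 0.2251, 0.2456]
tool_rot: [[0.938, 0.246, -0.246], [0.234, 0.076, 0.969], [0.257, -0.966, 0.014]]
contact_force: [-0.5, 0.2, -3.4]
opening: 0.259
1 rows: turn [ 0.0023 -0.0017 -0.0007] shift [-0.08 11.66 -0.21] | |s| 11.7 |r| 0.003
[-0.09191465  0.3973558   0.05974101]
```

View pics/w10b.png

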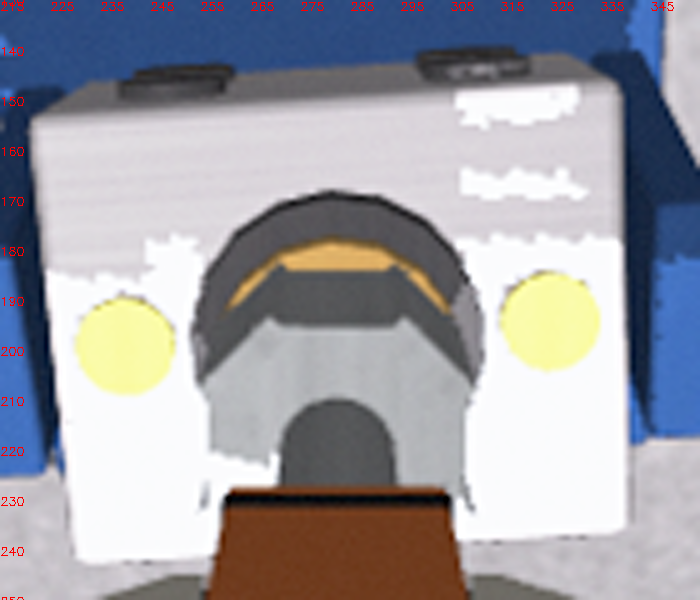

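```bash
python3 -m handwheel '[[[0,0,0,0,2,0,0],[0,0,0,0,2,0,0],[0,0,0,0,2,0,0],[0,0,0,0,1,0,0],[0,0,0,0,0,0,0]]]'; python3 -m handwheel '[[[0,0,0,0,1,0,0],[0,0,0,0,1,0,0],[0,0,0,0,1,0,0],[0,0,0,0,0,0,0],[0,0,0,0,0,0,0]]]';python3 -c "
from h import *
plan(SEAT+AX*(.104),plugR(.06),1);o=manip.get_obs();print(o['torque'])"
```

```text
time_s: 11.3
position: [0.4427, 0.2257, 0.2385]
tool_rot: [[0.938, 0.245, -0.246], [0.234, 0.076, 0.969], [0.257, -0.966, 0.014]]
contact_force: [0.7, 0.3, -3.0]
opening: 0.258
time_s: 11.72
position: [0.4433, 0.2259, 0.2358]
tool_rot: [[0.938, 0.246, -0.246], [0.234, 0.076, 0.969], [0.257, -0.966, 0.014]]
contact_force: [0.6, 0.1, -3.6]
opening: 0.261
1 rows: turn [ 0.0023 -0.0016 -0.0008] shift [-0.06  1.6  -0.24] | |s| 1.6 |r| 0.003
[-0.080946    0.35872664  0.01196975]
```

```bash
python3 -m handwheel '[[[0,0,0,0,0.6,0,0],[0,0,0,0,0.6,0,0],[0,0,0,0,0.6,0,0],[0,0,0,0,0,0,0],[0,0,0,0,0,0,0]]]'; python3 -m handwheel '[[[0,0,0,0,0.5,0,0],[0,0,0,0,0.5,0,0],[0,0,0,0,0.5,0,0],[0,0,0,0,0,0,0],[0,0,0,0,0,0,0]]]';python3 -c "
from h import *
plan(SEAT+AX*(.104),plugR(.06),1);o=manip.get_obs();print(o['torque'])
s=vision.snapshot('wrist');b=vision.snapshot('side');import pickle;pickle.dump(s,open('w11.pkl','wb'))
save(b,'sd11.png',(200,130,50,60),10)"; python3 ov.py w11.pkl pics/w11b.png >/dev/null
```

```text
time_s: 12.13
position: [0.4438, 0.226, 0.2347]
tool_rot: [[0.938, 0.246, -0.245], [0.234, 0.076, 0.969], [0.257, -0.966, 0.014]]
contact_force: [-3.7, -1.3, 6.2]
opening: 0.257
time_s: 12.55
position: [0.4445, 0.2262, 0.2346]
tool_rot: [[0.937, 0.248, -0.245], [0.233, 0.077, 0.969], [0.259, -0.966, 0.014]]
contact_force: [-9.3, -4.6, 24.7]
opening: 0.257
1 rows: turn [ 0.0018 -0.0023  0.0016] shift [-0.84  0.05 -0.26] | |s| 0.9 |r| 0.003
[-0.83407143  1.27731209 -0.22313714]
```

View pics/w11b.png

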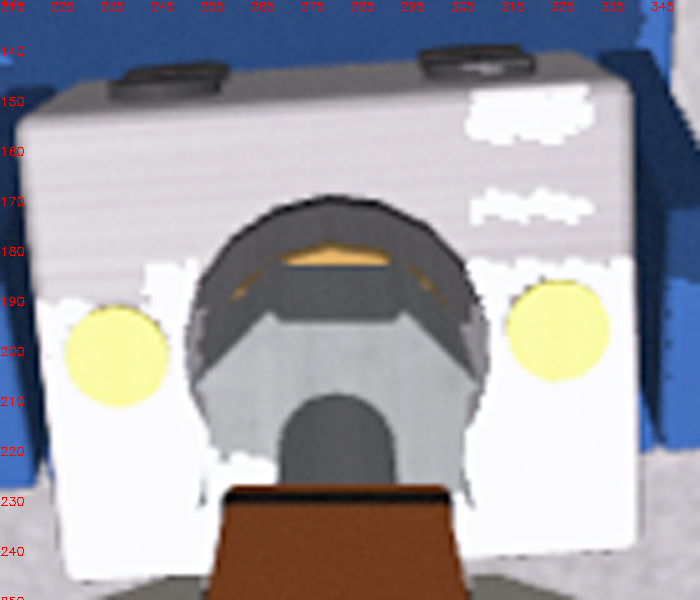

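View pics/sd11.png

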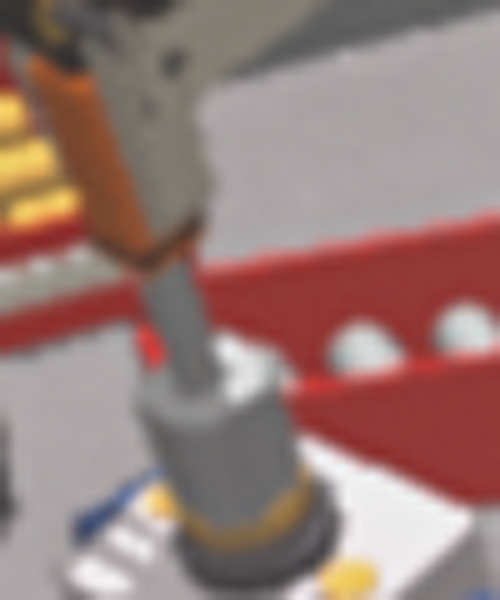

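The socket is fully down: 25 N reaction at the expected depth, and the rim is on the collar in the side view. Turning starts now, following the screw's advance.

```bash
cat >> h.py <<'E'
def chk(delta,cx=-.8,cz=0.):
    "target with plug turned to delta (rad from fully out), wrench seated"
    seat=SEAT-AX*.00286*(delta-.06); R=plugR(delta)
    T=seat+AX*.104-R@np.array([cx,0,cz])/1000
    plan(T,R,1); o=manip.get_obs(); Rm=np.array(o["tool_rot"]); l=plugR(.06).T@Rm
    print("turned cw from fully out", .06+np.arctan2(l[0,2],l[0,0]),"q7",round(o["qpos"][6],3),"F tool",np.round(Rm.T@o["contact_force"],1),"M tool",np.round(Rm.T@o["torque"],2))
E
python3 -c "
from h import *
chk(.06)"
python3 -m handwheel '[[[0,0.05,0,0,-0.3,-0.04,0],[0,0.1,0,0,0.28,-0.08,0],[0,0.1,0,0,0.28,-0.08,0],[0,0.1,0,0,0.28,-0.08,0],[0,0.1,0,0,0.28,-0.08,0]]]';python3 -c "
from h import *
chk(.06+.45)"
```

```text
1 rows: turn [ 0.0018 -0.0022  0.0017] shift [-0.04  0.08 -0.29] | |s| 0.3 |r| 0.003
turned cw from fully out 0.06222213589488919 q7 0.968 F tool [ -4.3 -26.4  -2.3] M tool [-0.52  0.05  1.49]
time_s: 13.07
position: [0.4452, 0.2255, 0.2337]
tool_rot: [[0.95, 0.248, 0.191], [-0.216, 0.077, 0.973], [0.227, -0.966, 0.126]]
contact_force: [-6.7, -6.8, 23.2]
opening: 0.256
1 rows: turn [ 0.0011 -0.0065  0.0028] shift [-0.54  0.4   0.07] | |s| 0.7 |r| 0.007
turned cw from fully out 0.5164677114397869 q7 0.592 F tool [  0.4 -24.6  -4.9] M tool [-1.78 -0.4   0.1 ]
```

```bash
python3 -m handwheel '[[[0,0.1,0,0,0.28,-0.08,0],[0,0.1,0,0,0.28,-0.08,0],[0,0.1,0,0,0.28,-0.08,0],[0,0.1,0,0,0.28,-0.08,0],[0,0.1,0,0,0.28,-0.08,0]]]';python3 -c "
from h import *
chk(.06+.95)"; python3 -m handwheel '[[[0,0.1,0,0,0.28,-0.08,0],[0,0.1,0,0,0.28,-0.08,0],[0,0.1,0,0,0.28,-0.08,0],[0,0.1,0,0,0.28,-0.08,0],[0,0.1,0,0,0.28,-0.08,0]]]';python3 -c "
from h import *
chk(.06+1.45)
s=vision.snapshot('wrist');save(s,'w12.png')"
```

```text
time_s: 13.48
position: [0.445, 0.2245, 0.2321]
tool_rot: [[0.742, 0.247, 0.624], [-0.656, 0.076, 0.751], [0.138, -0.966, 0.218]]
contact_force: [-8.4, -9.2, 26.0]
opening: 0.257
1 rows: turn [ 0.001  -0.0068  0.0026] shift [-0.7   0.36  0.64] | |s| 1.0 |r| 0.007
turned cw from fully out 1.0168357846163592 q7 0.19 F tool [  3.4 -27.9  -6.5] M tool [-2.28 -0.41 -0.97]
time_s: 13.9
position: [0.4445, 0.2242, 0.2304]
tool_rot: [[0.352, 0.246, 0.903], [-0.936, 0.076, 0.344], [0.016, -0.966, 0.257]]
contact_force: [-10.7, -8.6, 27.9]
opening: 0.257
1 rows: turn [ 0.0009 -0.0069  0.0022] shift [-0.85  0.3   0.87] | |s| 1.3 |r| 0.007
turned cw from fully out 1.5168781871201351 q7 -0.197 F tool [  4.7 -30.3  -5.5] M tool [-2.13 -0.39 -1.7 ]
```

View pics/w12.png

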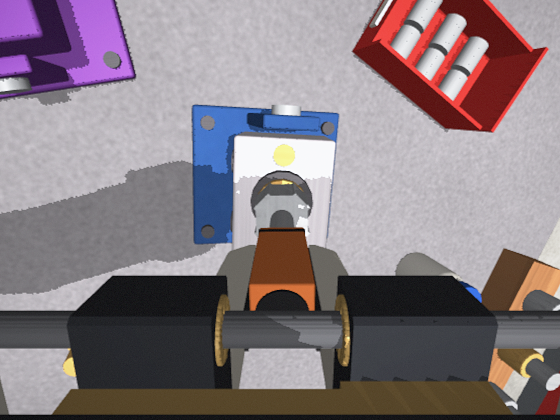

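```bash
python3 -m handwheel '[[[0,0.1,0,0,0.2,-0.08,0],[0,0.1,0,0.1,0.2,-0.08,0],[0,0.1,0,0.1,0.2,-0.08,0],[0,0.1,0,0,0.2,-0.08,0],[0,0.1,0,0,0.2,-0.08,0]]]';python3 -c "
from h import *
chk(.06+1.95)"; python3 -m handwheel '[[[0,0.08,0,0,0.2,-0.06,0],[0,0.08,0,0,0.2,-0.06,0],[0,0.08,0,0,0.2,-0.06,0],[0,0.06,0,0,0.15,-0.06,0],[0,0.04,0,0,0.1,-0.03,0]]]';python3 -c "
from h import *
chk(.06+2.29)
s=vision.snapshot('wrist');chk(.06+2.29)"
```

```text
time_s: 14.37
position: [0.4439, 0.2242, 0.2288]
tool_rot: [[-0.124, 0.244, 0.962], [-0.986, 0.076, -0.146], [-0.109, -0.967, 0.232]]
contact_force: [-10.3, -7.0, 22.2]
opening: 0.254
1 rows: turn [ 0.001  -0.0065  0.0025] shift [-1.31  0.34  0.97] | |s| 1.7 |r| 0.007
turned cw from fully out 2.01647177492183 q7 -0.567 F tool [  5.7 -24.6  -3.8] M tool [-1.47 -0.41 -2.03]
time_s: 14.78
position: [0.4436, 0.2246, 0.2277]
tool_rot: [[-0.436, 0.244, 0.866], [-0.882, 0.076, -0.465], [-0.179, -0.967, 0.182]]
contact_force: [-11.3, -6.7, 23.7]
opening: 0.26
1 rows: turn [ 0.0008 -0.0048  0.0027] shift [-1.46  0.31  0.83] | |s| 1.7 |r| 0.006
turned cw from fully out 2.354754444358164 q7 -0.807 F tool [  6.6 -26.1  -2.4] M tool [-0.96 -0.35 -2.22]
1 rows: turn [ 0.0008 -0.0067  0.0026] shift [-1.38  0.31  0.83] | |s| 1.6 |r| 0.007
turned cw from fully out 2.356681420347726 q7 -0.808 F tool [  5.1 -27.   -2.5] M tool [-0.95 -0.33 -2.28]
```

```bash
python3 -m handwheel '[[[0,0.03,0,0,0.07,-0.02,0],[0,0.03,0,0,0.07,-0.02,0],[0,0.03,0,0,0.07,-0.02,0],[0,0,0,0,0,0,0],[0,0,0,0,0,0,0]]]';python3 -c "
from h import *
chk(2.45)"; python3 -m handwheel '[[[0,0.02,0,0,0.05,0,0],[0,0.02,0,0,0.05,0,0],[0,0,0,0,0,0,0],[0,0,0,0,0,0,0],[0,0,0,0,0,0,0]]]';python3 -c "
from h import *
chk(2.45)"
```

```text
time_s: 15.25
position: [0.4436, 0.2248, 0.2274]
tool_rot: [[-0.509, 0.244, 0.825], [-0.838, 0.076, -0.54], [-0.195, -0.967, 0.165]]
contact_force: [-10.8, -6.1, 22.4]
opening: 0.258
1 rows: turn [0.0007 0.0083 0.0028] shift [-1.47  0.35  0.76] | |s| 1.7 |r| 0.009
turned cw from fully out 2.4416922050538172 q7 -0.867 F tool [  6.2 -24.7  -1.9] M tool [-0.83 -0.34 -2.21]
time_s: 15.67
position: [0.4435, 0.2248, 0.2273]
tool_rot: [[-0.542, 0.244, 0.804], [-0.816, 0.076, -0.573], [-0.201, -0.967, 0.157]]
contact_force: [-12.1, -6.7, 23.7]
opening: 0.256
1 rows: turn [ 0.0008 -0.0315  0.0029] shift [-1.58  0.22  0.76] | |s| 1.8 |r| 0.032
turned cw from fully out 2.481518032938666 q7 -0.894 F tool [  7.3 -26.4  -2.2] M tool [-0.8  -0.32 -2.22]
```

Not at the stop yet (moment still 0.32 N m). Continuing in small steps.

```bash
python3 -m handwheel '[[[0,0.02,0,0,0.05,0,0],[0,0.02,0,0,0.05,0,0],[0,0,0,0,0,0,0],[0,0,0,0,0,0,0],[0,0,0,0,0,0,0]]]' >/dev/null;python3 -c "
from h import *
chk(2.45)"; python3 -m handwheel '[[[0,0.02,0,0,0.05,0,0],[0,0.02,0,0,0.05,0,0],[0,0,0,0,0,0,0],[0,0,0,0,0,0,0],[0,0,0,0,0,0,0]]]'>/dev/null;python3 -c "
from h import *
chk(2.45)"; python3 -m handwheel '[[[0,0.02,0,0,0.05,0,0],[0,0.02,0,0,0.05,0,0],[0,0,0,0,0,0,0],[0,0,0,0,0,0,0],[0,0,0,0,0,0,0]]]'>/dev/null;python3 -c "
from h import *
chk(2.45)"
```

```text
1 rows: turn [ 0.0008 -0.0714  0.0028] shift [-1.58  0.11  0.75] | |s| 1.8 |r| 0.071
turned cw from fully out 2.5214253696795383 q7 -0.922 F tool [  6.7 -25.1  -2.3] M tool [-0.81 -0.31 -2.3 ]
1 rows: turn [ 0.0009 -0.1114  0.0029] shift [-1.62  0.01  0.74] | |s| 1.8 |r| 0.111
turned cw from fully out 2.5613640561437525 q7 -0.949 F tool [  6.1 -25.2  -1.2] M tool [-0.78 -0.28 -2.25]
1 rows: turn [ 0.0008 -0.1505  0.0026] shift [-1.44 -0.05  0.72] | |s| 1.6 |r| 0.151
turned cw from fully out 2.600516173926557 q7 -0.975 F tool [  7.2 -25.9  -2. ] M tool [-0.71 -0.54 -2.21]
```

```bash
python3 -m handwheel '[[[0,0.02,0,0,0,0,0],[0,0.02,0,0,0,0,0],[0,0,0,0,0,0,0],[0,0,0,0,0,0,0],[0,0,0,0,0,0,0]]]'>/dev/null;python3 -c "
from h import *
chk(2.45)
s=vision.snapshot('wrist');import pickle;pickle.dump(s,open('w13.pkl','wb'));b=vision.snapshot('side');save(b,'sd13.png',(200,130,50,60),10)"; python3 ov.py w13.pkl pics/w13b.png >/dev/null
```

```text
1 rows: turn [ 0.0006 -0.1899  0.0023] shift [-1.25 -0.08  0.71] | |s| 1.4 |r| 0.19
turned cw from fully out 2.6399224329147466 q7 -1.002 F tool [  6.9 -24.6  -1.7] M tool [-0.68 -0.7  -1.93]
```

View pics/w13b.png

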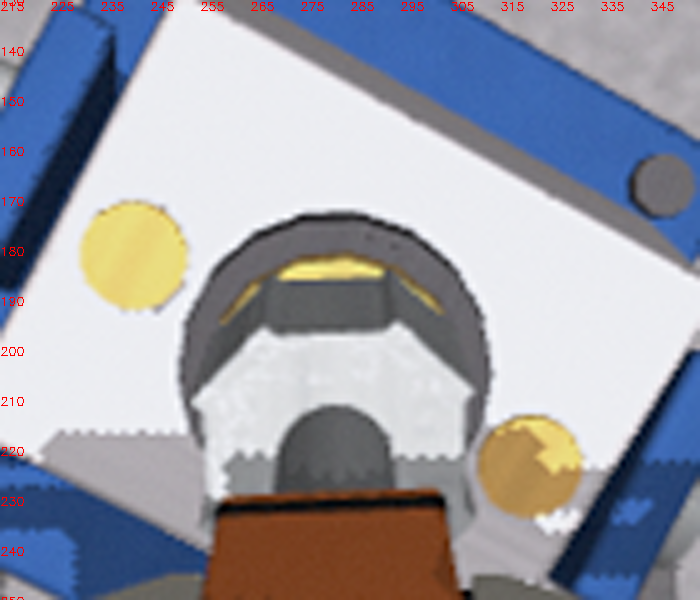

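View pics/sd13.png

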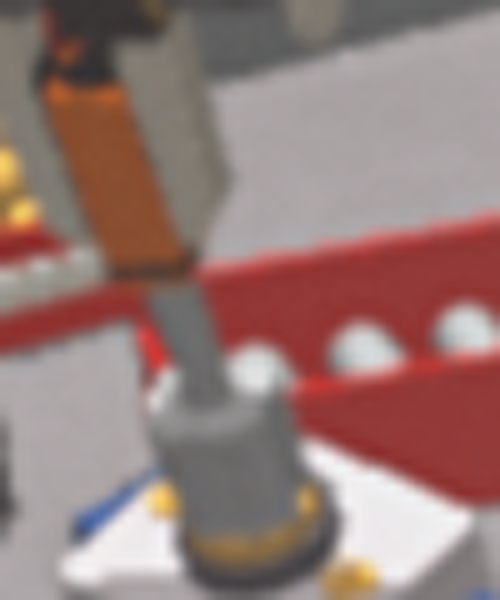

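```bash
python3 -m handwheel '[[[0,0.02,0,0,0,0,0],[0,0.02,0,0,0,0,0],[0,0,0,0,0,0,0],[0,0,0,0,0,0,0],[0,0,0,0,0,0,0]]]'>/dev/null;python3 -c "
from h import *
chk(2.45)"; python3 -m handwheel '[[[0,0.02,0,0,0,0,0],[0,0.02,0,0,0,0,0],[0,0,0,0,0,0,0],[0,0,0,0,0,0,0],[0,0,0,0,0,0,0]]]'>/dev/null;python3 -c "
from h import *
chk(2.45)"
```

```text
1 rows: turn [ 0.0005 -0.2296  0.0023] shift [-1.24 -0.13  0.71] | |s| 1.4 |r| 0.23
turned cw from fully out 2.6796042022716158 q7 -1.029 F tool [  5.6 -22.3  -1.2] M tool [-0.67 -0.86 -1.9 ]
1 rows: turn [ 2.000e-04 -2.693e-01  1.900e-03] shift [-0.99 -0.14  0.67] | |s| 1.2 |r| 0.269
turned cw from fully out 2.719325598513693 q7 -1.056 F tool [  5.  -22.   -1.3] M tool [-0.56 -0.8  -1.68]
```

The torque saturates at about 0.8 N m against 0.3 while turning. The axial advance is about 7 mm, so the collar is on the face. I'll unload, then lift off along the axis.

```bash
python3 -m handwheel '[[[0,-0.03,0,0,-0.5,0,0],[0,-0.03,0,0,-0.5,0,0],[0,0,0,0,0,0,0],[0,0,0,0,-1,0,0],[0,0,0,0,-2,0,0]]]';python3 -m handwheel '[[[0,0,0,0,-3,0,0],[0,0,0,0,-5,0,0],[0,0,0,0,-5,0,0],[0,0,0,0,-5,0,0],[0,0,0,0,-5,0,0]]]';python3 -m handwheel '[[[0,0,0,0,-8,0,0],[0,0,0,0,-10,0,0],[0,0,0,0,-10,0,0],[0,0,0,0,-10,0,0],[0,0,0,0,-10,0,0]]]'; python3 -c "
from h import *
chk(2.45)
for i in range(2): s=vision.snapshot('wrist')
save(s,'w14.png')
a=vision.snapshot('scene');b=vision.snapshot('side')
f=lambda n,x,y,w,h:cv2.resize(n['frame'][y:y+h,x:x+w,::-1],(400,480),interpolation=cv2.INTER_CUBIC)
cv2.imwrite('pics/ss14.png',np.hstack([f(a,305,130,60,72),f(b,195,125,60,72)]))"
```

```text
time_s: 18.68
position: [0.4429, 0.225, 0.2295]
tool_rot: [[-0.677, 0.244, 0.694], [-0.7, 0.074, -0.71], [-0.225, -0.967, 0.121]]
contact_force: [3.7, 3.4, -19.2]
opening: 0.269
time_s: 19.1
position: [0.4387, 0.2234, 0.2538]
tool_rot: [[-0.677, 0.247, 0.693], [-0.699, 0.077, -0.711], [-0.229, -0.966, 0.121]]
contact_force: [-0.3, 0.9, -3.1]
opening: 0.267
time_s: 19.52
position: [0.4265, 0.2195, 0.3001]
tool_rot: [[-0.677, 0.246, 0.693], [-0.699, 0.077, -0.711], [-0.228, -0.966, 0.12]]
contact_force: [-0.1, -0.2, -2.7]
opening: 0.261
1 rows: turn [-0.0015 -0.2128  0.0008] shift [-0.25 75.15 -0.27] | |s| 75.2 |r| 0.213
turned cw from fully out 2.662846537178524 q7 -1.292 F tool [ 0.9  2.6 -0.2] M tool [-0.29 -0.01 -0.5 ]
```

View pics/w14.png

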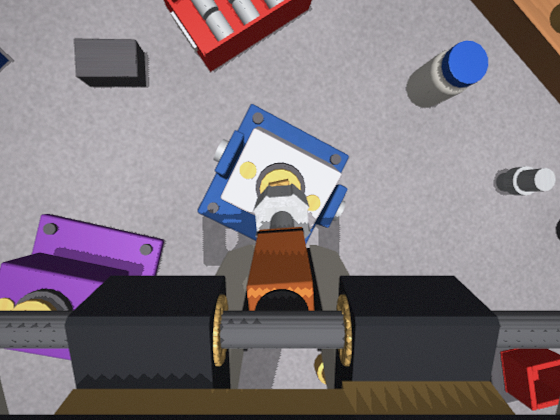

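View pics/ss14.png

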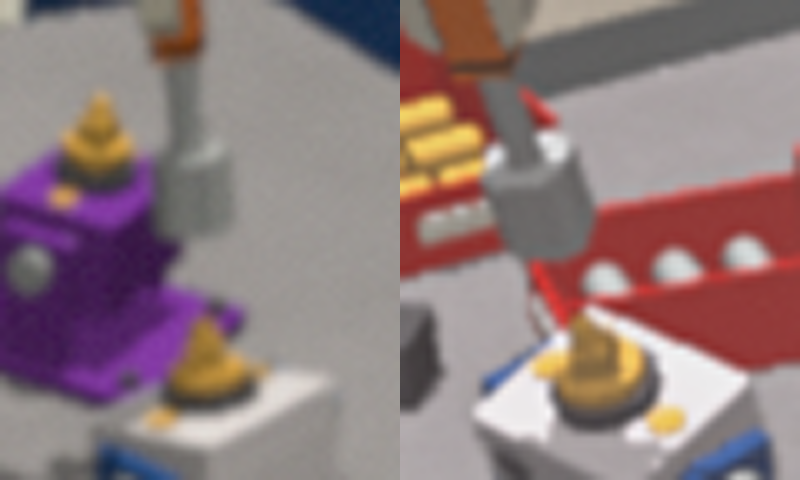

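```bash
python3 -c "
from h import *
s=vision.snapshot('wrist');import pickle;pickle.dump(s,open('w15.pkl','wb'))
im=s['frame'][150:220,245:325,::-1];cv2.imwrite('pics/w15.png',cv2.resize(im,None,fx=8,fy=8,interpolation=cv2.INTER_CUBIC))
chk(2.45)"
```

```text
1 rows: turn [-0.0009 -0.2115  0.0012] shift [-0.47 74.1   0.56] | |s| 74.1 |r| 0.211
turned cw from fully out 2.661494331227964 q7 -1.288 F tool [ 0.7  2.7 -0.2] M tool [-0.35 -0.   -0.56]
```

View pics/w15.png

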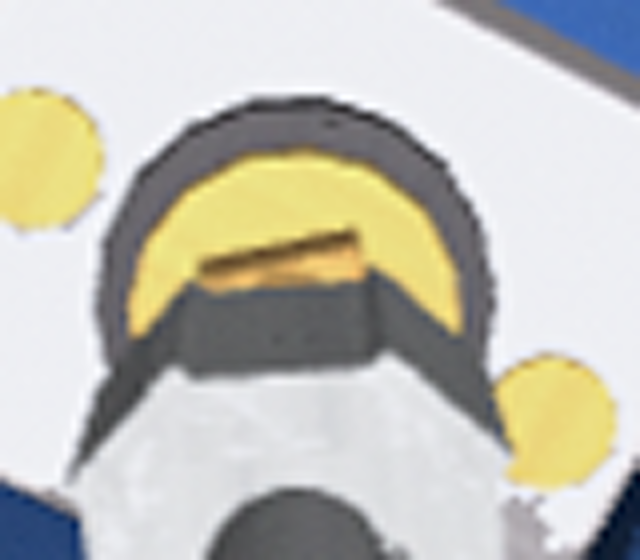

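The square head's edge sits about 0.217 rad off the tool, which puts the plug at about 2.444 rad against a nominal stop of 2.45. Now returning the wrench.

```bash
python3 -c "
from h import *
plan(np.array([.547,-.2205,.255]),down(-2.31),15)"
```

```text
15 rows: turn [-0.0084 -0.0029 -0.0152] shift [16.02  2.7  25.92] | |s| 30.6 |r| 0.018
```

```bash
python3 -m handwheel '[[[-0.0084,-0.003,-0.0152,16,2.7,25.9,0],[-0.0084,-0.003,-0.0152,16,2.7,25.9,0],[-0.0084,-0.003,-0.0152,16,2.7,25.9,0],[-0.0084,-0.003,-0.0152,16,2.7,25.9,0],[-0.0084,-0.003,-0.0152,16,2.7,25.9,0]]]' ; python3 -m handwheel '[[[-0.0084,-0.003,-0.0152,16,2.7,25.9,0],[-0.0084,-0.003,-0.0152,16,2.7,25.9,0],[-0.0084,-0.003,-0.0152,16,2.7,25.9,0],[-0.0084,-0.003,-0.0152,16,2.7,25.9,0],[-0.0084,-0.003,-0.0152,16,2.7,25.9,0]]]'; python3 -c "
from h import *
plan(np.array([.547,-.2205,.255]),down(-2.31),5)"
```

```text
time_s: 20.18
position: [0.4658, 0.0715, 0.2831]
tool_rot: [[-0.682, 0.163, 0.713], [-0.716, 0.051, -0.696], [-0.15, -0.985, 0.082]]
contact_force: [1.1, 0.3, -3.7]
opening: 0.267
time_s: 20.6
position: [0.5062, -0.0757, 0.2683]
tool_rot: [[-0.681, 0.081, 0.728], [-0.729, 0.025, -0.684], [-0.074, -0.996, 0.042]]
contact_force: [0.6, 0.1, -2.8]
opening: 0.267
5 rows: turn [-0.0084 -0.0028 -0.0147] shift [15.81  2.62 25.61] | |s| 30.2 |r| 0.017
```

```bash
python3 -m handwheel '[[[-0.0084,-0.003,-0.015,15.8,2.6,25.7,0],[-0.0084,-0.003,-0.015,15.8,2.6,25.7,0],[-0.0084,-0.003,-0.015,15.8,2.6,25.7,0],[-0.0084,-0.003,-0.015,15.8,2.6,25.7,0],[-0.0084,-0.003,-0.015,15.8,2.6,25.7,0]]]'; python3 -m handwheel '[[[0,0,0,0,0,0,0],[0,0,0,0,0,0,0],[0,0,0,0,0,0,0],[0,0,0,0,0,0,0],[0,0,0,0,0,0,0]]]' >/dev/null; python3 -c "
from h import *
plan(np.array([.547,-.2205,.255]),down(-2.31),1)
s=vision.snapshot('wrist');import pickle;pickle.dump(s,open('w16.pkl','wb'));
save(s,'w16.png',(210,110,150,120),5)
a=vision.snapshot('scene');b=vision.snapshot('side')
f=lambda n,x,y,w,h:cv2.resize(n['frame'][y:y+h,x:x+w,::-1],(400,500),interpolation=cv2.INTER_CUBIC)
cv2.imwrite('pics/ss16.png',np.hstack([f(a,180,180,80,100),f(b,300,200,80,100)]))"
```

```text
time_s: 21.02
position: [0.5474, -0.2208, 0.2548]
tool_rot: [[-0.673, -0.001, 0.74], [-0.74, -0.001, -0.673], [0.002, -1.0, -0.0]]
contact_force: [0.4, 0.5, -2.6]
opening: 0.264
1 rows: turn [-0.0005  0.0026 -0.0003] shift [2.12 0.95 1.81] | |s| 2.9 |r| 0.003
```

View pics/w16.png

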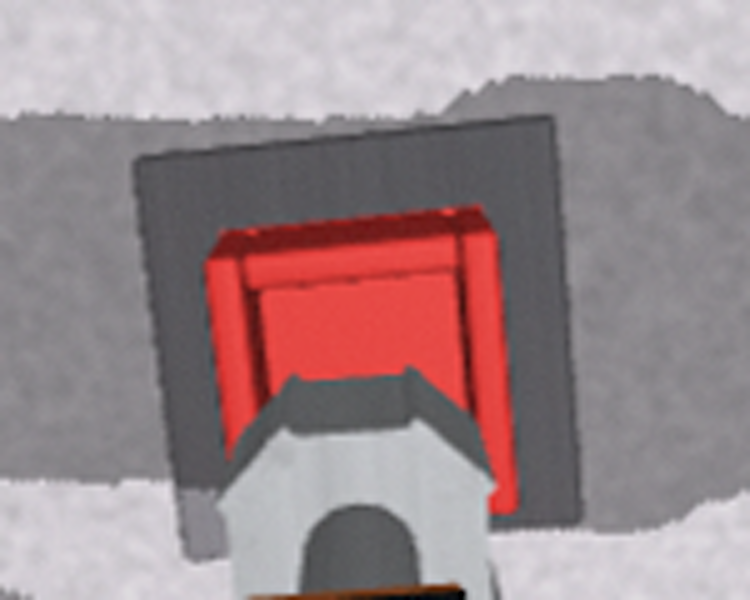

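View pics/ss16.png

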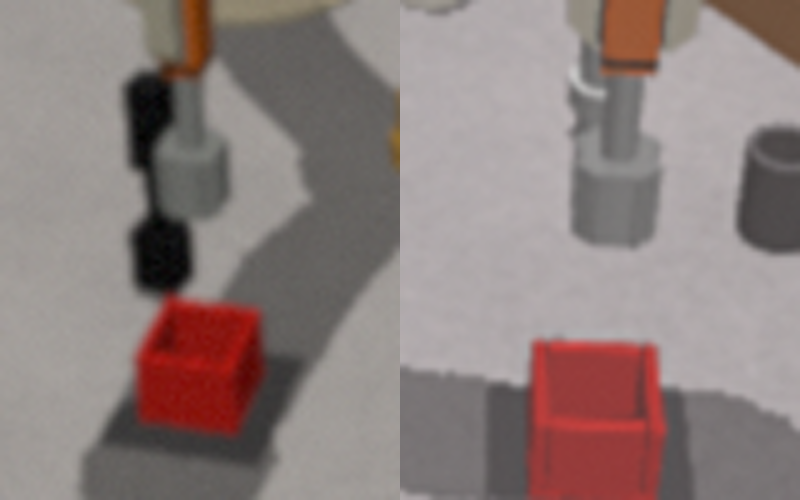

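```bash
python3 -c "
from h import *
s=vision.snapshot('wrist');save(s,'w17.png',(210,110,150,120),5)
o,p,R=pose()
print('target shift',R.T@(np.array([.547,-.2205,.255])-p)*1000)
C=lambda x,y:(210+x/5,110+y/5)
A=onz(s,*C(205,262),.056);B=onz(s,*C(497,235),.056);D=onz(s,*C(518,512),.056)
print(A,B,D,np.linalg.norm(A-B),np.linalg.norm(B-D),(A+D)/2)
for X in [(A+D)/2]: print('stand in tool (reading)',R.T@(X-p)*1000)
"
```

```text
target shift [1.95703552 1.3436683  1.38495738]
[ 0.54050406 -0.17873539  0.056     ] [ 0.58925824 -0.21543356  0.056     ] [ 0.55336419 -0.26357312  0.056     ] 0.061022340143445805 0.06004831107621404 [ 0.54693413 -0.22115426  0.056     ]
stand in tool (reading) [  2.55091972 200.34381215   1.53476105]
```

View pics/w17.png

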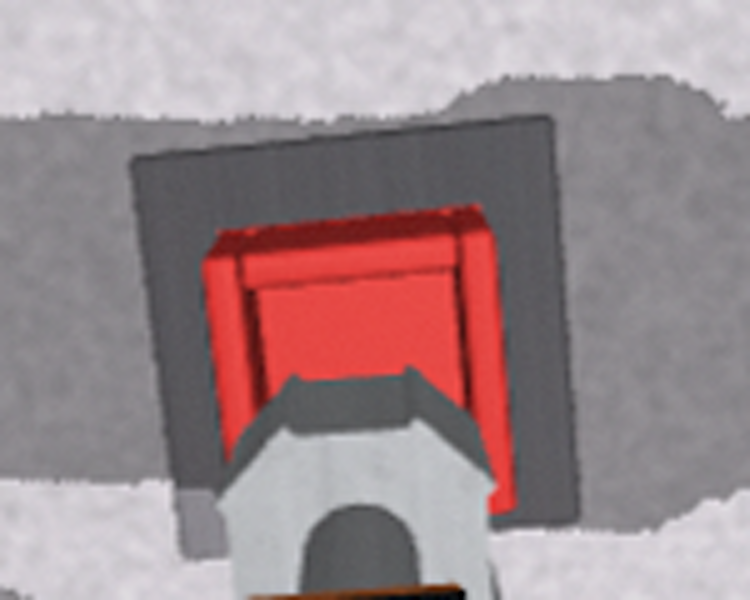

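```bash
python3 -m handwheel '[[[0,0,0,0.8,10,0.9,0],[0,0,0,0.8,20,0.8,0],[0,0,0,0,20,0,0],[0,0,0,0,20,0,0],[0,0,0,0,8,0,0]]]'; python3 -m handwheel '[[[0,0,0,0,0,0,0],[0,0,0,0,0,0,0],[0,0,0,0,0,0,0],[0,0,0,0,0,0,0],[0,0,0,0,0,0,0]]]'; python3 -c "
from h import *
s=vision.snapshot('wrist');save(s,'w18.png',(210,110,150,120),5)
a=vision.snapshot('scene');b=vision.snapshot('side')
f=lambda n,x,y,w,h:cv2.resize(n['frame'][y:y+h,x:x+w,::-1],(400,500),interpolation=cv2.INTER_CUBIC)
cv2.imwrite('pics/ss18.png',np.hstack([f(a,180,190,80,100),f(b,300,210,80,100)]))"
```

```text
time_s: 22.05
position: [0.5463, -0.2204, 0.1754]
tool_rot: [[-0.672, -0.002, 0.74], [-0.74, -0.0, -0.672], [0.002, -1.0, -0.002]]
contact_force: [-0.5, 0.5, -3.4]
opening: 0.267
time_s: 22.47
position: [0.5479, -0.2214, 0.1791]
tool_rot: [[-0.673, 0.002, 0.74], [-0.74, -0.001, -0.673], [-0.001, -1.0, 0.002]]
contact_force: [0.6, 0.2, -4.0]
opening: 0.266
```

View pics/w18.png

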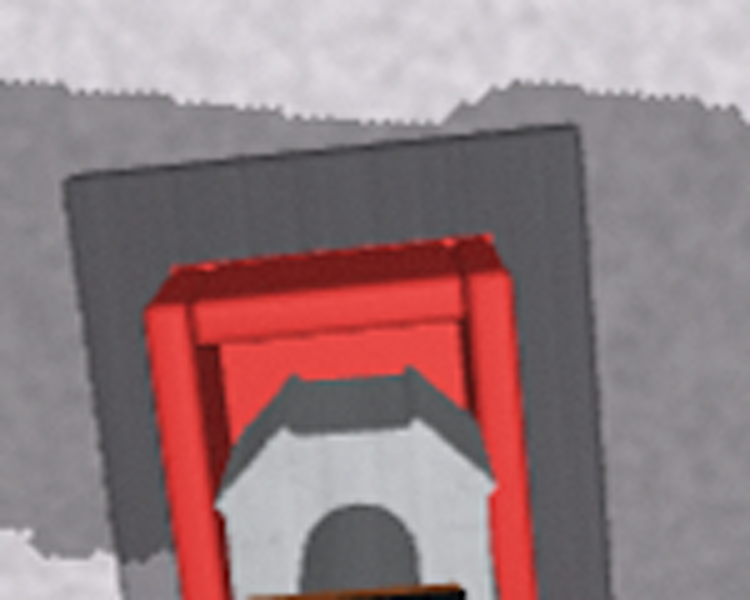

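View pics/ss18.png

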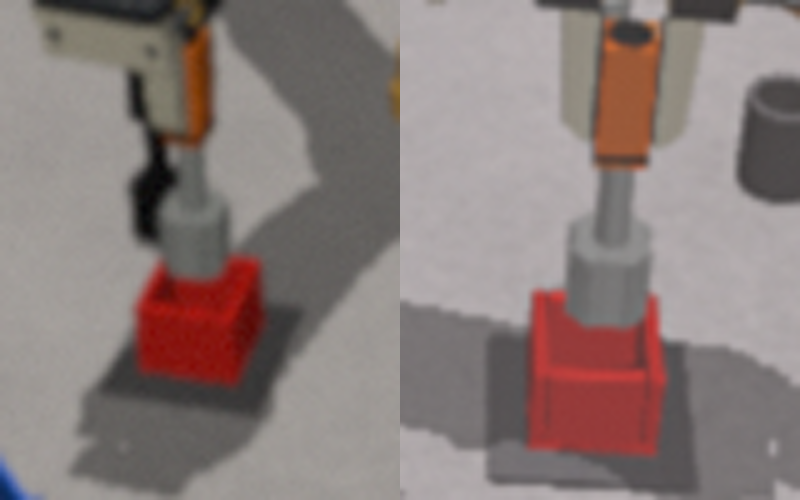

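```bash
python3 -c "
from ov import *
s=vision.snapshot('wrist');o,p,R=pose()
C=lambda x,y:(210+x/5,110+y/5)
A=onz(s,*C(147,312),.056);B=onz(s,*C(513,275),.056);e=(B-A)/np.linalg.norm(B-A);n=np.cross(e,[0,0,1]);
M=(A+B)/2
for sg in(1,-1): print('stand in tool',R.T@(M+sg*n*.031-p)*1000,np.linalg.norm(B-A))
for x in(-18.3,-16.3,): print(x,tp(s,(x,104,0)),tp(s,(x,106,0)))
print(p,'mouth flat row 185.6, col 280.8; shaft col 282')
"
```

```text
stand in tool [  1.14756795 122.50192864  -1.13382081] 0.06071293330447072
stand in tool [-60.53973939 122.50311918  -7.35283296] 0.06071293330447072
-18.3 [281.65302122 184.85143482] [281.65360937 184.35098732]
-16.3 [281.65481045 187.36364814] [281.65538499 186.84661877]
[ 0.54756959 -0.22119525  0.17850375] mouth flat row 185.6, col 280.8; shaft col 282
```

```bash
python3 -m handwheel '[[[0,0,0,0.5,8,-0.5,0],[0,0,0,0,12,0,0],[0,0,0,0,12,0,0],[0,0,0,0,12,0,0],[0,0,0,0,8,0,0]]]'; python3 -m handwheel '[[[0,0,0,0,4,0,0],[0,0,0,0,3,0,0],[0,0,0,0,2,0,0],[0,0,0,0,1,0,0],[0,0,0,0,0,0,0]]]'; python3 -m handwheel '[[[0,0,0,0,0.7,0,0],[0,0,0,0,0.7,0,0],[0,0,0,0,0.5,0,0],[0,0,0,0,0,0,0],[0,0,0,0,0,0,0]]]'
```

```text
time_s: 23.08
position: [0.546, -0.221, 0.1239]
tool_rot: [[-0.673, -0.001, 0.74], [-0.74, -0.0, -0.673], [0.001, -1.0, -0.001]]
contact_force: [-0.2, -0.0, -1.9]
opening: 0.265
time_s: 23.5
position: [0.5468, -0.2214, 0.1162]
tool_rot: [[-0.673, 0.001, 0.74], [-0.74, -0.001, -0.673], [0.0, -1.0, 0.001]]
contact_force: [-0.4, -0.6, -2.4]
opening: 0.265
time_s: 23.92
position: [0.5468, -0.2213, 0.1143]
tool_rot: [[-0.673, 0.001, 0.74], [-0.74, -0.001, -0.673], [0.0, -1.0, 0.001]]
contact_force: [-0.2, -0.8, -3.2]
opening: 0.262
```

```bash
python3 -m handwheel '[[[0,0,0,0,0.7,0,0],[0,0,0,0,0.7,0,0],[0,0,0,0,0.5,0,0],[0,0,0,0,0,0,0],[0,0,0,0,0,0,0]]]'; python3 -m handwheel '[[[0,0,0,0,0.5,0,0],[0,0,0,0,0.3,0,0],[0,0,0,0,0.2,0,0],[0,0,0,0,0,0,0],[0,0,0,0,0,0,0]]]'; python3 -c "
from h import *
s=vision.snapshot('wrist');save(s,'w19.png')"
```

```text
time_s: 24.33
position: [0.5467, -0.2213, 0.1123]
tool_rot: [[-0.673, 0.001, 0.74], [-0.74, -0.001, -0.673], [0.0, -1.0, 0.001]]
contact_force: [0.0, -0.8, -3.6]
opening: 0.266
time_s: 24.75
position: [0.5469, -0.2215, 0.1118]
tool_rot: [[-0.673, 0.001, 0.74], [-0.74, -0.001, -0.673], [-0.0, -1.0, 0.002]]
contact_force: [-1.5, 0.4, 7.4]
opening: 0.263
```

View pics/w19.png

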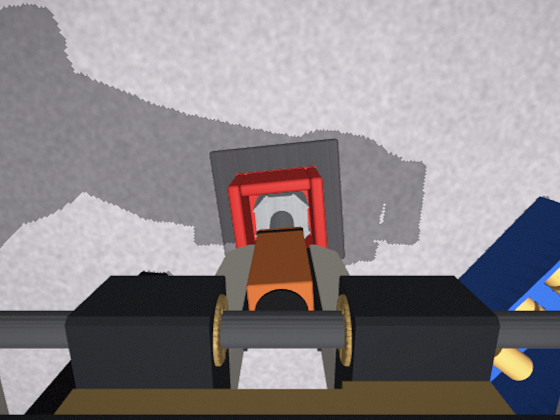

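Floor contact (+10 N) came at the same TCP height as the original grasp, with the socket inside the cup. Opening now.

```bash
python3 -m handwheel '[[[0,0,0,0,-0.3,0,35],[0,0,0,0,0,0,50],[0,0,0,0,0,0,100],[0,0,0,0,0,0,100],[0,0,0,0,0,0,100]]]'; python3 -m handwheel '[[[0,0,0,0,0,0,100],[0,0,0,0,0,0,100],[0,0,0,0,0,0,100],[0,0,0,0,0,0,100],[0,0,0,0,0,0,100]]]'; python3 -m handwheel '[[[0,0,0,0,0,0,100],[0,0,0,0,0,0,100],[0,0,0,0,0,0,100],[0,0,0,0,0,0,100],[0,0,0,0,0,0,100]]]'; python3 -c "
from h import *
s=vision.snapshot('wrist');save(s,'w20.png')"
```

```text
time_s: 25.22
position: [0.5468, -0.2213, 0.1115]
tool_rot: [[-0.673, 0.001, 0.74], [-0.74, -0.001, -0.673], [0.0, -1.0, 0.001]]
contact_force: [0.1, -0.7, -0.5]
opening: 0.575
time_s: 25.63
position: [0.5467, -0.2213, 0.1116]
tool_rot: [[-0.673, 0.001, 0.74], [-0.74, -0.001, -0.673], [0.0, -1.0, 0.001]]
contact_force: [-0.7, -0.1, 0.2]
opening: 0.931
time_s: 26.05
position: [0.5468, -0.2213, 0.1116]
tool_rot: [[-0.673, 0.001, 0.74], [-0.74, -0.001, -0.673], [0.0, -1.0, 0.001]]
contact_force: [1.0, -0.2, -0.3]
opening: 1.003
```

View pics/w20.png

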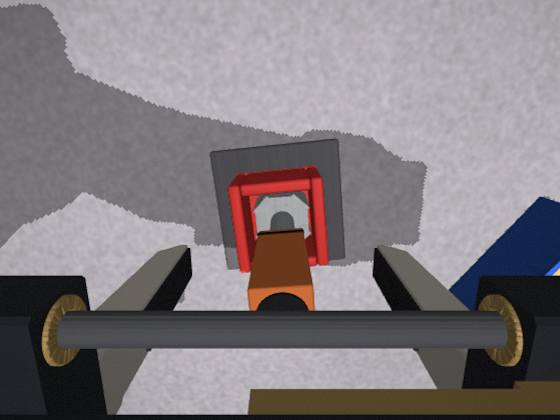

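The wrench stands free in the cup. I'll withdraw straight up and do the final check.

```bash
python3 -m handwheel '[[[0,0,0,0,-15,0,100],[0,0,0,0,-30,0,100],[0,0,0,0,-35,0,100],[0,0,0,0,-40,0,100],[0,0,0,0,-40,0,100]]]';python3 -c "
from h import *
plan(np.array([.474,.226,.29]),down(-.9),15)"
```

```text
time_s: 26.52
position: [0.546, -0.2212, 0.273]
tool_rot: [[-0.673, -0.001, 0.74], [-0.74, -0.001, -0.673], [0.001, -1.0, 0.0]]
contact_force: [1.9, -0.1, 0.3]
opening: 1.0
15 rows: turn [ 0.0001 -0.0939  0.0001] shift [-31.89  -1.15  -7.82] | |s| 32.9 |r| 0.094
```

```bash
for k in 1; do python3 -m handwheel '[[[0,-0.094,0,-31.9,-1.2,-7.8,100],[0,-0.094,0,-31.9,-1.2,-7.8,100],[0,-0.094,0,-31.9,-1.2,-7.8,100],[0,-0.094,0,-31.9,-1.2,-7.8,100],[0,-0.094,0,-31.9,-1.2,-7.8,100]]]'; done; python3 -m handwheel '[[[0,-0.094,0,-31.9,-1.2,-7.8,100],[0,-0.094,0,-31.9,-1.2,-7.8,100],[0,-0.094,0,-31.9,-1.2,-7.8,100],[0,-0.094,0,-31.9,-1.2,-7.8,100],[0,-0.094,0,-31.9,-1.2,-7.8,100]]]'>/dev/null; python3 -m handwheel '[[[0,-0.094,0,-31.9,-1.2,-7.8,100],[0,-0.094,0,-31.9,-1.2,-7.8,100],[0,-0.094,0,-31.9,-1.2,-7.8,100],[0,-0.094,0,-31.9,-1.2,-7.8,100],[0,-0.094,0,-31.9,-1.2,-7.8,100]]]'; python3 -c "
from h import *
for i in range(3): s=vision.snapshot('wrist')
import pickle;pickle.dump(s,open('w21.pkl','wb'))
q=proj(s,SEAT-AX*.007);print(q,pose()[1])
x,y=int(q[0])-50,int(q[1])-40
g=lambda f,w,h:cv2.resize(f[:,:,::-1],(w,h),interpolation=cv2.INTER_CUBIC)
a=vision.snapshot('scene');b=vision.snapshot('side')
cv2.imwrite('pics/fin1.png',g(s['frame'][max(y,0):y+80,max(x,0):x+100],800,600))
cv2.imwrite('pics/fin2.png',np.vstack([np.hstack([g(a['frame'][190:265,180:280],400,300),g(a['frame'][160:235,290:390],400,300)]),np.hstack([g(b['frame'][230:305,285:385],400,300),g(b['frame'][160:235,180:280],400,300)])]))
"
```

```text
time_s: 26.93
position: [0.5969, -0.0646, 0.2777]
tool_rot: [[-0.26, 0.001, 0.966], [-0.966, -0.001, -0.26], [0.001, -1.0, 0.002]]
contact_force: [0.3, -0.7, -0.4]
opening: 0.998
time_s: 27.77
position: [0.4735, 0.2274, 0.2892]
tool_rot: [[0.627, 0.001, 0.779], [-0.779, -0.001, 0.627], [0.001, -1.0, 0.0]]
contact_force: [0.7, 0.4, -0.1]
opening: 0.999
[284.44094454 188.67431849] [0.47292809 0.22776465 0.28933521]
```

View pics/fin1.png

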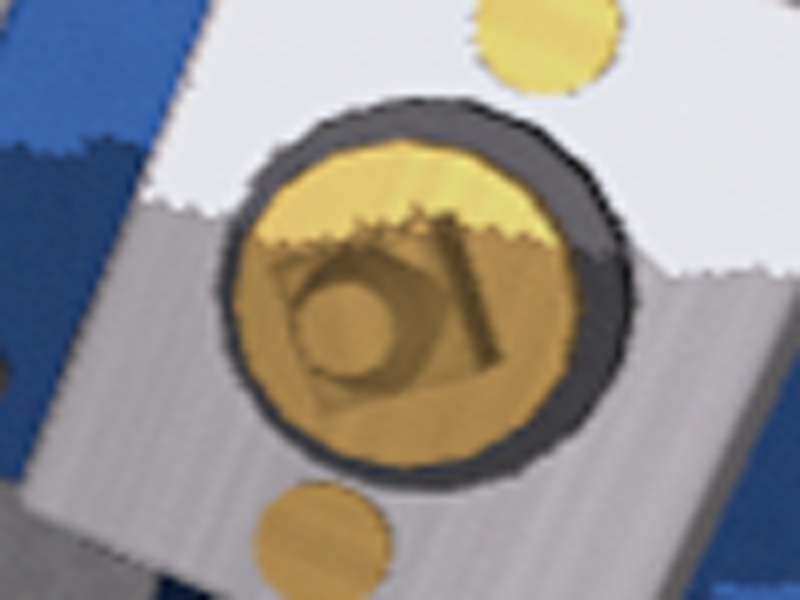

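View pics/fin2.png

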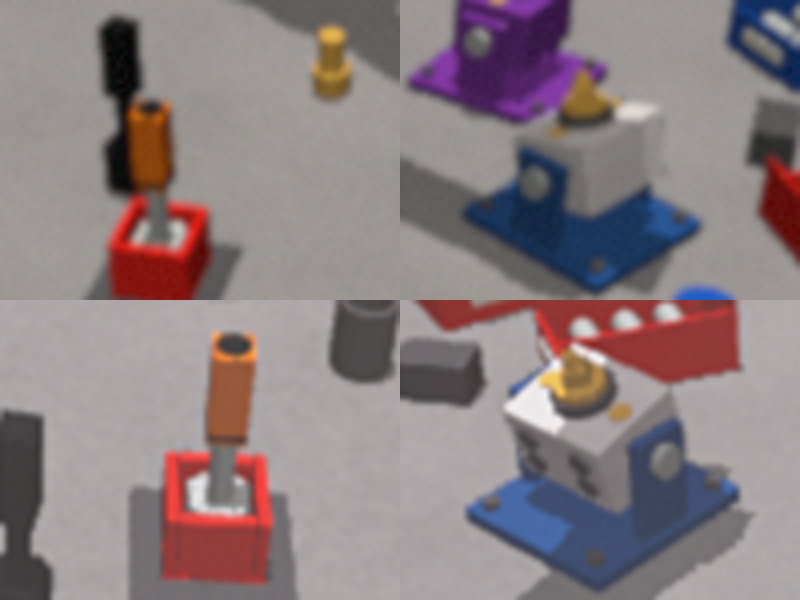

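```bash
python3 -c "
from h import *
import pickle
s=pickle.load(open('w21.pkl','rb'))
Rp=plugR(0)
def pt(x,y,h):
  c,d=ray(s,234+x/8,148+y/7.5);P0=SEAT-AX*(.00684-h);t=AX@(P0-c)/(AX@d);return Rp.T@(c+d*t-P0)*1000
for nm,a,b,h in [('bottom',(320,410),(500,355),.013),('left',(270,270),(320,410),.013),('right',(450,220),(500,355),.005),('top',(275,265),(450,215),.013)]:
  A,B=pt(*a,h),pt(*b,h);d=B-A
  # plug cw angle about tool y: plugR(delta) x = U cos - EY sin ; EY = Rp z
  print(nm,np.round(A,1),np.round(B,1),'delta mod pi/2',np.arctan2(-d[2],d[0])%(np.pi/2))
print('want',2.45%(np.pi/2))
"
```

```text
bottom [ -1.9   0.  -13.5] [15.   0.   1.4] delta mod pi/2 0.8455501791307666
left [-13.8  -0.    0.2] [ -1.9   0.  -13.5] delta mod pi/2 0.8549488079738023
right [ 2. -0. 13.] [13.9  0.  -0.1] delta mod pi/2 0.8379171180334161
top [-13.5   0.    1.1] [ 3.2  0.  14.8] delta mod pi/2 0.8798694989003424
want 0.8792036732051036
```

```bash
python3 -c "
from bench import manip
print(manip.close_job())"
```

```text
the job is handed in; nothing more can be done
None
```

The job is done and handed in at about 28 s of the 67 s allowed. I took the orange-handled wrench from its red stand and set it fully down on the plug, in line with the port at a lean of about 0.26 rad. I then screwed the plug clockwise to its stop, lifted off along the axis and stood the wrench back upright in its cup.

**Seating:** before any turning, the wrench met about 25 N at the expected depth, and the side view showed the socket rim on the collar.

**Turning:** the tool's tilt stayed within about 0.003 rad of the estimated port axis. The moment rose from about 0.3 to 0.8 N m at the stop, and the plug advanced about 7 mm.

**Final plug angle:** this was the one imprecise check. An image taken just after lift-off gave about 2.444 rad. The later clear view gave 2.41 to 2.45 rad, averaging about 2.43, against the nominal 2.45. That is within my pixel error, about 0.07 mm of collar travel.

**Disagreements on the way:**
- An early reading of a tilted wrench came from misjudging the socket's flats; I corrected it before it went onto the plug.
- At the stop, the handle twisted about 0.1 rad in the jaws.
- On release the tool briefly felt 19 N of pull.

**State at hand-in:** the wrench was standing in its cup, the fixture and its surroundings looked unchanged in the final crops, and the robot was clear with forces near zero.

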